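# Pry up the microscope and shim its front foot

### The arm

A 6-joint arm with a two-finger parallel gripper is mounted at the origin on the work surface. World frame = base frame: x ahead of the robot, y to its left, z up, the work surface at z = 0. Lengths are in mm, angles in degrees, forces in N, time in s.
With the tool pointing down it reaches from about 350 to 850 mm from the base axis. Payload 8.1 kg.
Tool frame: the origin (TCP) lies midway between the tips of the shut fingers; the grasp point (between the pads) lies 19 mm behind it; z points along the fingers, y is the line along which they close (so a half turn about z gives the same grasp; the last joint's range is limited). The gripper opens to 85 mm and grips with 20 to 120 N. Pads are 22 mm wide; open, the fingers measure 114 mm over their backs; the gripper's body (76 mm by 85 mm) begins 54 mm behind the grasp point. The pads swing forward as they close: fully open they stand 13 mm farther back than shut.
Start: joints at [58.992, 7.471, 85.268, -0, 87.261, -4.893], TCP at [264.089, 538.76, 231.292] pointing down, gripper open.
Joint ranges: [-169.43, 169.43], [-51.17, 129.36], [1.28, 143.12], [-76.62, 256.62], [0, 156.53], [-152.29, 152.29]. Speed limits (degrees/s): [136.94, 136.94, 159.86, 180, 180, 180].

### API

Orientations are given as [roll, pitch, yaw] about the fixed x, y, z axes, in that order (R = Rz(yaw) Ry(pitch) Rx(roll)).
In Python, from bench import sense, snapshot, order, finder gives the robot as it stands.
- The arm moves only by the tool send_rows, never from a script. Its argument "steps" is a list of rows, each a list of 2 entries, a list of its own where there are three numbers: the shift along the world's x, y, z in units of 30 mm (1.0 is 30 mm), then the turn, a rotation vector about the world's x, y, z in rad. In form: [[[dx, dy, dz], [wx, wy, wz]], ...]. A call has 1 to 10 rows; each row is the pose to reach, as a shift and turn from the pose commanded when the call began; what a row does not reach only later rows make up. A row lasts 1/8 s, in which the tool goes at most 62.5 mm and 10.7 degrees, less where a joint would pass 70% of its speed; a pose out of reach is approached as far as the arm can. A call with a gripper value outside its range is refused whole. "fingers" is the closure, from 0 (fully open) to 1 (shut), set as the call begins (left out, the last holds). The fingers move at their own pace and stop on an object; "squeeze" is the grip in N (left out, the last holds). Time passes only in rows, so rows that repeat a pose let the fingers close. It gives the time, the measured TCP pose, the force, the opening and the grip force at its end, in the units of the state.
- sense(): the state, without advancing time (a new reading comes with each control period).
- snapshot(name): name is "side" or "top" or "wrist"; returns a dict with "img" (480x640x3 uint8, red, green, blue), "K" (3x3 intrinsics, pixels), "pose" (4x4, takes a point from camera to world coordinates). Camera axes: x right, y up, looking along -z (the intrinsics and any distortion apply to the point x, -y, -z); pixel columns grow to the right and rows downward; lengths in mm; the calibration is good to about 2 mm. The wrist camera is an equidistant fisheye: a pixel r from the principal point sees the ray r / f radians off the axis. A picture is of the moment at which its call begins. There is no depth.
- order.hand_in(): hands the job in; it is judged then, once.
Trained networks look in the newest picture that a camera, given by its name, has taken for a name from the list of things; names that differ only in an ending like _2 or _b are one class to them, and where a whole thing is asked for, a point or a joint stands for the part that bears it (a point fixed in the world has none). Each returns a list of dicts, best first, with "confidence" (0 to 1); they miss things now and then, are a little off and sometimes report something else, mostly with a low value. They report only what shows in the picture. A call takes as long as a camera call. They do not tell look-alikes from the thing itself.
- finder.find_in(label, camera): "box" ([left, top, width, height] as shares, 0 to 1, of the picture: columns of its width, rows of its height, round what is visible of it).
- finder.trace(label, camera): "mask" (480x640 bool, what is visible of it) and "box" ([left, top, width, height] as shares, 0 to 1, of the picture: columns of its width, rows of its height, round what is visible of it).
- finder.pinpoint(label, camera): "at" ([column, row] as shares, 0 to 1, of the picture: columns of its width, rows of its height: a listed point, or the origin of a listed thing).
The state is a dict: "time": time; "joint_pos": joint angles; "qd": joint speeds; "joint_efforts": joint torques, N m; "tool_pos": TCP position; "tcp_rot": TCP orientation; "ft_force": force on the tool from outside, world axes, zero at the start; "wrist_torque": the same for the moment, N m; "finger_gap": finger opening in mm; "grip_force": force on a finger pad.
Only numpy, scipy, OpenCV 4.12 (cv2) and the standard library are available. Lean on these libraries where they do the work, as an engineer would, in place of code of your own. Each camera call takes 0.05 s, during which the arm holds its last target. There are 200 camera calls.

### The job

Lever the microscope's front up with the pry bar (over the yellow fulcrum block, toe under the steel pin) and park the bar's end under the blue keeper, then slide the green shim square under the front foot away from the pin, pushing lightly, until its stop plate touches the orange bumper on the base, and let go. Take hold of the bar again, ease the microscope gently down onto the shim and lay the bar flat on the bench, off the stone plate. Lift with the bar only: the robot must not touch the microscope, nor jolt it or tip it far, and the glove box, slide box and jar stay where they are.

Things in the scene. Friction and masses are not known exactly. Their poses are not given: they have to be found in the camera images.
- plate: Fixed pale stone plate carrying the jig. +x points to the microscope, z up; origin on the bench below the middle of the microscope base's front face. Stone: x -130 to 240 mm, y -120 to 120 mm, top at z 12 mm. Yellow fulcrum block and blue keeper belong to this body.
- fulcrum_top (a point): Middle of the rounded top (radius 8 mm, axis along plate y) of the yellow fulcrum block: plate x -72, y -50, z 46 mm. Block 44 mm long along y, 22 mm along x. The bar lies across it, along plate x.
- keeper_lip (a point): Middle of the free lower edge of the blue keeper's lip: plate x -243, y -64, z 59.5 mm. Lip 22 mm wide (x), 8 mm thick, runs 33 mm towards -y to a post; open below and towards +y. A bar along y -50 passes down beside it with 6 mm to spare; once its top is below 59 mm, swing its end about 20 mm towards -y and the load holds it up against the lip.
- microscope: White microscope, 5.5 kg (+-20 %), base 200 x 180 mm. Origin on its rear feet's line: plate x 190, y 0, z 12 mm. The feet stand in cups, so it only tips, front up, about its y axis, and falls back if let go. At rest its axes are the plate's; when the bar lies level on the fulcrum under the pin it is tipped 0.075 rad and the front foot is 12 mm off the stone.
- lug_pin (a point): Middle of the steel pin to pry under, on the front of the base: 12 mm diameter, along plate y, at plate x -22, y -50, z 48 mm at rest, underside 42 mm up. Its cheeks leave 46 mm free between them; the base's face is 22 mm behind its axis. Lifting takes 20 to 35 N here, 8 to 15 N at the bar's grip.
- foot (a point): Middle of the underside of the front foot to be shimmed: black rubber, 25 mm along plate x, 30 mm along y, 12 mm tall, at plate x 32, y 50 mm (the +y side of the base), standing on the stone (z 12 mm) at rest.
- shim_stop (a point): Base's front face at the stone, in line with that foot: plate x 0, y 50, z 12 mm at rest (tips with the microscope). Above it an adjustable orange bumper, 30 mm wide, z 28 to 62 mm, sticks out 2 to 22 mm from the face, set differently each time and not measured. The shim is home when its stop plate touches it, shim x along plate x; pushing over 12 N is too hard.
- bar: Steel pry bar 264 x 16 x 12 mm, 0.4 kg, lying flat, with a red grip 22 mm wide, 12 mm high round its balance point. Origin: underside, in the grip; x along the bar to the toe. Toe at x 181 mm, other end at x -83 mm; red grip x -30 to 40 mm.
- bar_toe (a point): Centre of the bar's toe end (bar x 181, z 6 mm). Well placed, the toe is 10 to 18 mm past the pin; pushed in along its own axis, 0.48 rad nose down and 3 mm over the block, it clears pin and stone by 3 to 5 mm.
- bar_end (a point): Centre of the bar's other end (bar x -83, z 6 mm), which goes under the keeper.
- shim: Green shim, 0.12 kg: flat plate 125 x 40 x 8 mm with an upright stop plate across it (8 mm thick, top 40 mm up) and behind that a fin to grip. Origin: underside, below the stop plate's front face; x along the tongue, which reaches 70 mm ahead; the plate reaches 55 mm behind. Fin 12 mm thick (y), x -8 to -52 mm, top 40 mm up.
- glove_box: Yellow and blue glove carton 80 x 180 x 60 mm, a bystander. Origin under its middle.
- slide_box: Blue slide box 60 x 90 x 35 mm, a bystander. Origin under its middle.
- jar: Specimen jar, 56 mm diameter, 85 mm tall, a bystander. Origin under its middle.
Mind the look-alikes: they are no part of the job. What is meant by the shim is not red, and is the larger of those in its own colour.

How it is judged (in metres and radians):
On the way, in this order (a step that is already met when the one before it is completed fails the run):
1. the microscope's front is levered up and held by the bar alone, parked under the keeper, the gripper off the bar (angle between microscope's own z axis and vertical above 0.062 rad and contact force between bar and microscope above 4 N and contact force between bar and plate above 4 N and contact force between the fingers and bar below 0.3 N), for 0.3 s.
2. the shim's tongue is under the raised front foot and its stop plate is pressed lightly (over 1.5 N) against the bumper on the base (angle between microscope's own z axis and vertical above 0.062 rad and contact force between shim and microscope above 1.5 N and contact force between the fingers and shim above 0.5 N and x of shim in the frame of shim_stop between -0.026 and 0.004 m and y of shim in the frame of shim_stop between -0.01 and 0.01 m), for 0.05 s.
3. the shim is let go and lies home under the raised front foot (angle between microscope's own z axis and vertical above 0.062 rad and contact force between the fingers and shim below 0.3 N and x of shim in the frame of shim_stop between -0.026 and 0.004 m and y of shim in the frame of shim_stop between -0.01 and 0.01 m), for 0.2 s.
4. the gripper holds the bar again as the microscope comes down onto the shim (contact force between the fingers and bar above 1 N and angle between microscope's own z axis and vertical below 0.058 rad and contact force between microscope and shim above 8 N), for 0.1 s.
At the end, for the whole second after the job is handed in: The microscope rests on the shim (tipped 0.040-0.058 rad); the shim is home (stop plate at the bumper: origin 26 mm before to 4 mm past shim_stop, 10 mm sideways, square within 0.12 rad); the bar lies flat on the bench touching neither microscope nor plate; all is released and at rest (x of shim in the frame of shim_stop between -0.026 and 0.004 m and y of shim in the frame of shim_stop between -0.01 and 0.01 m and angle between microscope's own z axis and vertical between 0.04 and 0.058 rad and contact force between microscope and shim above 8 N and contact force between bar and microscope below 0.1 N and contact force between bar and plate below 0.1 N and height (world z) of each of bar_toe, bar_end below 0.02 m and angle between the x axis of shim and the x axis of plate, either way round below 0.12 rad and linear speed of each of bar, shim below 0.02 m/s and angular speed of microscope below 0.05 rad/s).
It fails at once if the robot touches the microscope (contact force between any of the arm, the fingers and microscope above 1 N).
It fails at once if the shim is rammed against the raised microscope with more than 12 N (contact force between shim and microscope above 12 N and angle between microscope's own z axis and vertical above 0.062 rad).
It fails at once if the bar is forced against the microscope with more than 70 N (contact force between bar and microscope above 70 N).
It fails at once if the microscope is tipped beyond 0.12 rad, or jolted or dropped (turning faster than 0.25 rad/s) (angle between microscope's own z axis and vertical above 0.12 rad or angular speed of microscope above 0.25 rad/s).
It fails at once if the glove box, slide box or jar is moved by more than 20 mm (distance of any of glove_box, slide_box, jar from where it was at the start of the episode above 0.02 m).
It also fails if it takes over 72 s, if anything falls off the work surface, if the arm or the gripper's body presses on something with over 40 N, if the wrist force passes 120 N, or if a joint passes its speed limit or range.

## Working session

There is one attempt and no reset: what is moved stays moved. The work goes in short steps, Python scripts to look and compute and a tool call to move; the robot and the scene stay as the last step left them, time stands still between calls to the robot, and variables do not carry over. Pictures are saved under pics/ and viewed, at most 10 in all, crops included, and the job is handed in when it is done.

Besides the shell and the picture viewer there is one more tool, called after "Emit:" as name(argument=value, ...) on one line, values as JSON. send_rows: Moves the arm, as the interface text tells. Its arguments: {"type":"object","properties":{"steps":{"type":"array"},"fingers":{"type":"number"},"squeeze":{"type":"number"}},"required":["steps"]}

```bash
ls; mkdir -p pics; cat > h.py <<'E'
import numpy as np, cv2
from scipy.spatial.transform import Rotation as R
from bench import sense, snapshot, order, finder
def proj(s,p):
    T=np.array(s['pose']);K=np.array(s['K']);c=(np.atleast_2d(p)-T[:3,3])@T[:3,:3]
    v=c*[1,-1,-1]; uv=v/v[:,2:]
    return (uv@K.T)[:,:2]
def back(s,uv,z):
    T=np.array(s['pose']);K=np.array(s['K'])
    d=np.linalg.inv(K)@[uv[0],uv[1],1]; d=T[:3,:3]@(d*[1,-1,-1]); o=T[:3,3]
    return o+d*(z-o[2])/d[2]
E
python3 - <<'E'
from h import *
S={}
for c in ['top','side']:
    s=snapshot(c);S[c]=s;cv2.imwrite(f'pics/{c}0.png',s['img'][:,:,::-1])
    print(c,np.array(s['K']).round(1).tolist(),np.array(s['pose']).round(3).tolist())
    for l,z in [('fulcrum_top',46),('keeper_lip',59.5),('lug_pin',48),('foot',12),('shim_stop',12),('bar',0),('bar_toe',6),('bar_end',6),('shim',0),('microscope',12),('plate',0),('glove_box',0),('slide_box',0),('jar',0)]:
        for r in finder.pinpoint(l,c)[:4]:
            uv=np.array(r['at'])*[640,480]
            print(' ',l,round(r['confidence'],2),uv.round(1),back(s,uv,z).round(1))
print(sense())
E
```

```text
pics
top [[504.0, 0.0, 328.3], [0.0, 504.0, 233.0], [0.0, 0.0, 1.0]] [[-0.001, 0.994, -0.107, 400.615], [-1.0, -0.004, -0.026, -68.827], [-0.027, 0.107, 0.994, 1247.963], [0.0, 0.0, 0.0, 1.0]]
  fulcrum_top 0.83 [314.  195.8] [620.6  -2.3  46. ]
  keeper_lip 0.9 [386.4 189.5] [ 632.3 -176.2   59.5]
  keeper_lip 0.54 [284. 238.] [517.   68.2  59.5]
  lug_pin 0.7 [296.3 199.2] [612.2  40.3  48. ]
  lug_pin 0.33 [383.7 192. ] [ 628.5 -170.5   48. ]
  foot 0.62 [271. 238.] [521.8 105.8  12. ]
  shim_stop 0.89 [283.2 235.5] [527.9  75.6  12. ]
  shim_stop 0.34 [208.2 214.4] [581.4 263.6  12. ]
  bar 0.76 [465.  247.6] [ 497.2 -372.8    0. ]
  bar 0.47 [486.6 275.6] [ 428.3 -423.2    0. ]
  bar_toe 0.97 [424.8 186.8] [ 648.9 -276.5    6. ]
  bar_end 0.96 [484.4 275.9] [ 427.4 -416.2    6. ]
  bar_end 0.34 [284.3 218.2] [571.8  73.9   6. ]
  bar_end 0.29 [383.9 191.1] [ 638.8 -174.6    6. ]
  shim 0.73 [376.6 317.5] [ 326.8 -153.2    0. ]
  shim 0.73 [454.5 331.2] [ 294.1 -341.4    0. ]
  shim 0.56 [390.4 271.9] [ 437.8 -188.5    0. ]
  microscope 0.76 [209.7 215.8] [577.9 259.6  12. ]
  pl
[... 1276 characters left out ...]
]
{'time': 1.5, 'joint_pos': array([ 5.89909259e+01,  7.47131937e+00,  8.52681366e+01, -8.83909725e-05,
        8.72594137e+01, -4.89235392e+00]), 'qd': array([-0.0456105 , -0.06453116,  0.10523251, -0.03292817,  0.02443653,
       -0.00655403]), 'joint_efforts': array([ 8.33670038e-04, -5.69296896e+01, -5.00864804e+01, -1.81399405e-04,
        9.41190046e-04, -3.85773888e-05]), 'tool_pos': array([264.10131357, 538.76360032, 231.28739308]), 'tcp_rot': array([1.79998881e+02, 1.84363315e-04, 1.53883284e+02]), 'ft_force': array([ 0.51246285, -0.31496685, -0.57671435]), 'wrist_torque': array([-6.14656701e-02, -2.44773142e-02,  5.77297524e-05]), 'grip_force': 0.0, 'finger_gap': 85.42803079082157}
```

View pics/top0.png

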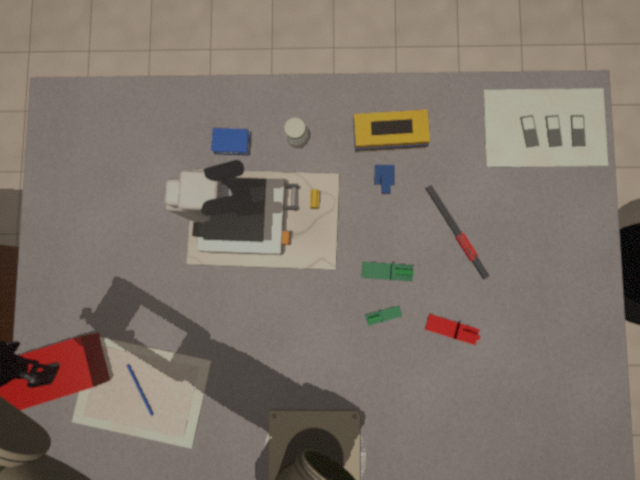

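View pics/side0.png

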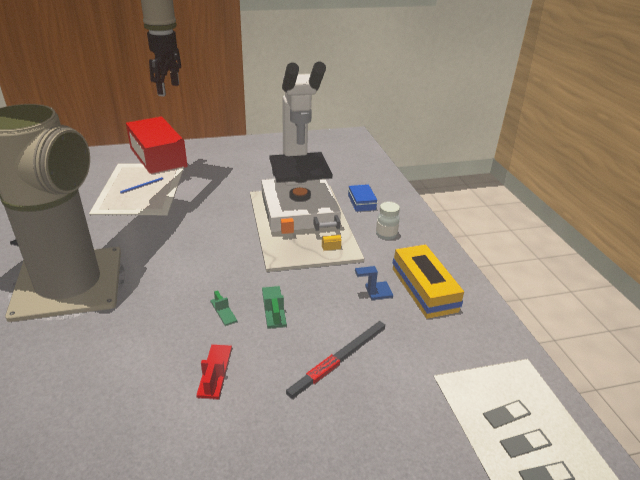

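The larger green shim is at top (388,271). The bar runs from end (485,276) to toe (430,188), and the jig's stone spans (187..339, 171..269) with plate +x pointing image-left (world +y). Next I fit the poses.

```bash
cat > fit.py <<'E'
from h import *
from scipy.optimize import least_squares
S={c:snapshot(c) for c in ['top','side']}
def w(p,pt): 
    x,y,a=p;c,s=np.cos(a),np.sin(a);pt=np.atleast_2d(pt)
    return np.c_[x+c*pt[:,0]-s*pt[:,1],y+s*pt[:,0]+c*pt[:,1],pt[:,2]]
def solve(obs,p0):
    f=lambda p:np.concatenate([(proj(S[c],w(p,pt))[0]-uv) for c,pt,uv in obs])
    r=least_squares(f,p0,loss='soft_l1',x_scale=[10,10,.05]);return r.x,f(r.x).reshape(-1,2)
obs=[]
P={'fulcrum_top':[-72,-50,46],'keeper_lip':[-243,-64,59.5],'lug_pin':[-22,-50,48],'foot':[32,50,12],'shim_stop':[0,50,12]}
for c in S:
    for l,pt in P.items():
        r=finder.pinpoint(l,c)
        if r: obs.append((c,pt,np.array(r[0]['at'])*[640,480]))
p,res=solve(obs,[568,72,1.57])
print('pinpoints',p.round(3)); 
for o,r in zip(obs,res): print(o[0],o[1],r.round(1))
# stone corners
cor=[[-130,-120,12],[-130,120,12],[240,-120,12],[240,120,12]]
o2=[]
for c in S:
    g=cv2.cvtColor(S[c]['img'],cv2.COLOR_RGB2GRAY)
    for k in cor:
        q=proj(S[c],w(p,k)).astype(np.float32).reshape(-1,1,2)
        q2=cv2.cornerSubPix(g,q.copy(),(7,7),(-1,-1),(3,50,.01))
        o2.append((c,k,q2.reshape(2)))
p2,res=solve(o2,p);print('corners',p2.round(3))
for o,r in zip(o2,res): print(o[0],o[1],o[2].round(1),r.round(1))
# bar: pinpoints; masks
for c in S:
    for l in ['bar','shim']:
        for t in finder.trace(l,c)[:3]:
            m=t['mask'].astype(np.uint8);ys,xs=np.nonzero(m)
            z=6 if l=='bar' else 4
            pts=np.array([back(S[c],(u,v),z)[:2] for u,v in zip(xs,ys)])
            (cx,cy),(a,b),an=cv2.minAreaRect(pts.astype(np.float32))
            ev=np.linalg.eigh(np.cov(pts.T))[1][:,1]
            print(c,l,round(t['confidence'],2),S[c]['img'][m>0].mean(0).round(),'c',round(cx,1),round(cy,1),'sz',round(a),round(b),an,'pca',np.degrees(np.arctan2(ev[1],ev[0])).round(1))
    for l,z in [('bar',0),('bar_toe',6),('bar_end',6),('shim',0)]:
        for r in finder.pinpoint(l,c)[:3]:
            uv=np.array(r['at'])*[640,480];print(c,l,round(r['confidence'],2),back(S[c],uv,z).round(1))
E
python3 fit.py
```

```text
pinpoints [567.334  68.1     1.55 ]
top [-72, -50, 46] [-1.6 -0.2]
top [-243, -64, 59.5] [1.  1.6]
top [-22, -50, 48] [0.7 1.1]
top [32, 50, 12] [-0.7  0.7]
top [0, 50, 12] [-0.3  2.6]
side [-72, -50, 46] [ 1.8 -2.3]
side [-243, -64, 59.5] [1.6 0.4]
side [-22, -50, 48] [ 0.4 -0.4]
side [32, 50, 12] [ 0.5 -0.9]
side [0, 50, 12] [0.4 2. ]
corners [567.583  72.317   1.54 ]
top [-130, -120, 12] [338.1 173.6] [ 0.2 -0.3]
top [-130, 120, 12] [335.1 268.7] [0.6 0.8]
top [240, -120, 12] [190.8 171.4] [ 0.7 -1.5]
top [240, 120, 12] [185.8 263. ] [0.1 2.2]
side [-130, -120, 12] [361.5 262.4] [ 2.8 -5. ]
side [-130, 120, 12] [266.5 269.3] [-0.6 -1.4]
side [240, -120, 12] [328.7 185. ] [ 0.6 -0.6]
side [240, 120, 12] [249.8 192.3] [-1.2 -1.5]
top bar 0.65 [98. 68. 64.] c 539.0 -351.0 sz 263 23 31.286283493041992 pca -148.9
top shim 0.95 [ 72. 111.  80.] c 440.8 -180.2 sz 128 45 86.32437896728516 pca 86.6
top shim 0.92 [156.  41.  37.] c 300.2 -336.6 sz 132 40 73.13008880615234 pca 72.9
top shim 0.62 [ 70. 112.  79.] c 334.4 -169.2 sz 30 86 16.72820472717285 pca 106.6
top bar 0.58 [ 496.2 -377.8 
[... 182 characters left out ...]
7.7 -340.9    0. ]
top shim 0.55 [ 437.3 -188.2    0. ]
side bar 0.84 [117.  83.  82.] c 537.5 -352.4 sz 271 28 30.622600555419922 pca -148.8
side shim 0.72 [175.  57.  55.] c 295.1 -333.4 sz 131 50 73.91400909423828 pca 73.9
side shim 0.57 [ 91. 128. 100.] c 331.2 -162.3 sz 36 116 12.618523597717285 pca 101.4
side shim 0.55 [ 80. 124.  91.] c 439.7 -180.2 sz 133 43 85.43701171875 pca 86.1
side bar 0.66 [ 494.7 -377.1    0. ]
side bar_toe 0.94 [ 643.4 -291.3    6. ]
side bar_toe 0.43 [628.5  50.1   6. ]
side bar_end 0.49 [ 644.5 -108.     6. ]
side bar_end 0.31 [767.2  23.9   6. ]
side shim 0.97 [ 435.9 -190.3   -0. ]
side shim 0.8 [ 327.5 -163.9    0. ]
side shim 0.57 [ 298.6 -342.5    0. ]
```

Emit:
send_rows(steps=[[[7.89,-30.44,-3.3],[0,0,-2.14]],[[7.89,-30.44,-3.3],[0,0,-2.14]],[[7.89,-30.44,-3.3],[0,0,-2.14]],[[7.89,-30.44,-3.3],[0,0,-2.14]],[[7.89,-30.44,-3.3],[0,0,-2.14]],[[7.89,-30.44,-3.3],[0,0,-2.14]],[[7.89,-30.44,-3.3],[0,0,-2.14]],[[7.89,-30.44,-3.3],[0,0,-2.14]],[[7.89,-30.44,-3.3],[0,0,-2.14]],[[7.89,-30.44,-3.3],[0,0,-2.14]]], fingers=0.4)

```text
time: 3.95
tool_pos: [420.4, -65.1, 166.4]
tcp_rot: [179.9, -0.1, 46.1]
ft_force: [0.8, 0.9, 0.3]
finger_gap: 51.2
grip_force: 0.0
```

Emit:
send_rows(steps=[[[2.5,-9.9,-1.0],[0,0,-0.25]],[[2.5,-9.9,-1.0],[0,0,-0.25]],[[2.5,-9.9,-1.0],[0,0,-0.25]],[[2.5,-9.9,-1.0],[0,0,-0.25]],[[2.5,-9.9,-1.0],[0,0,-0.25]],[[2.5,-9.9,-1.0],[0,0,-0.25]],[[2.5,-9.9,-1.0],[0,0,-0.25]],[[2.5,-9.9,-1.0],[0,0,-0.25]]])

```text
time: 4.95
tool_pos: [495.3, -358.8, 136.7]
tcp_rot: [180.0, -0.0, 32.2]
ft_force: [0.8, -0.4, 1.0]
finger_gap: 51.2
grip_force: 0.0
```

```bash
cat >> h.py <<'E'
def bray(s,uv):
    K=np.array(s['K']);T=np.array(s['pose']);a=(uv[0]-K[0,2])/K[0,0];b=(uv[1]-K[1,2])/K[1,1];r=np.hypot(a,b)
    k=np.sin(r)/max(r,1e-9);return T[:3,:3]@np.array([a*k,-b*k,-np.cos(r)]),T[:3,3]
def backw(s,uv,z):
    d,o=bray(s,uv);return o+d*(z-o[2])/d[2]
def projw(s,p):
    T=np.array(s['pose']);K=np.array(s['K']);v=((np.atleast_2d(p)-T[:3,3])@T[:3,:3])*[1,-1,-1]
    rho=np.hypot(v[:,0],v[:,1]);r=np.arctan2(rho,v[:,2]);k=r/np.maximum(rho,1e-9)
    return np.c_[K[0,2]+K[0,0]*v[:,0]*k,K[1,2]+K[1,1]*v[:,1]*k]
E
cat > wl.py <<'E'
from h import *
import sys
s=snapshot('wrist');cv2.imwrite('pics/'+sys.argv[1]+'.png',s['img'][:,:,::-1])
st=sense();print(st['tool_pos'].round(1),st['tcp_rot'].round(2))
for a in sys.argv[2:]:
    l,z=a.split(':')
    for r in finder.pinpoint(l,'wrist')[:3]:
        uv=np.array(r['at'])*[640,480];print(l,round(r['confidence'],2),uv.round(),backw(s,uv,float(z)).round(1))
    if l in('bar','shim'):
      for t in finder.trace(l,'wrist')[:2]:
        ys,xs=np.nonzero(t['mask']);pts=np.array([backw(s,q,float(z))[:2] for q in zip(xs,ys)],np.float32)
        ev=np.linalg.eigh(np.cov(pts.T))[1][:,1];(c,sz,an)=cv2.minAreaRect(pts)
        print(' mask',round(t['confidence'],2),s['img'][t['mask']].mean(0).round(),np.round(c,1),np.round(sz),round(an,1),'pca',np.degrees(np.arctan2(ev[1],ev[0])).round(1))
E
python3 wl.py w1 bar:6 bar_toe:6 bar_end:6
```

```text
[ 495.4 -358.8  136.9] [ 1.7995e+02 -3.0000e-02  3.2210e+01]
bar 0.76 [338. 241.] [ 495.3 -375.1    6. ]
 mask 0.92 [103.  70.  70.] [ 536.1 -351.8] [270.  24.] 29.9 pca -148.9
 mask 0.71 [191. 176. 159.] [491.6 -25.3] [105. 100.] 14.8 pca -162.4
bar_toe 0.57 [345.   3.] [ 650.6 -282.     6. ]
bar_end 0.64 [336. 334.] [ 425.3 -418.6    6. ]
```

Emit:
send_rows(steps=[[[0.16,-0.48,-0.5],[0,0,-0.017]],[[0.16,-0.48,-2.0],[0,0,-0.017]],[[0.16,-0.48,-3.5],[0,0,-0.017]],[[0.16,-0.48,-4.2],[0,0,-0.017]],[[0.16,-0.48,-4.45],[0,0,-0.017]],[[0.16,-0.48,-4.45],[0,0,-0.017]]])

```text
time: 5.95
tool_pos: [500.5, -374.8, 3.6]
tcp_rot: [179.9, -0.0, 31.2]
ft_force: [-0.7, 0.1, 1.0]
finger_gap: 51.0
grip_force: 0.0
```

Emit:
send_rows(steps=[[[0,0,0],[0,0,0]],[[0,0,0],[0,0,0]],[[0,0,0],[0,0,0]],[[0,0,0],[0,0,0]],[[0,0,0],[0,0,0]],[[0,0,0],[0,0,0]]], fingers=1, squeeze=80)

```text
time: 6.7
tool_pos: [501.0, -375.3, 4.8]
tcp_rot: [179.8, -0.1, 31.2]
ft_force: [-1.6, 2.1, 6.6]
finger_gap: 19.7
grip_force: 78.7
```

Emit:
send_rows(steps=[[[0,0,1.0],[0,0,0]],[[0,0,3.0],[0,0,0]],[[0.5,1.0,5.0],[0,0,0.1]],[[1.5,2.5,6.5],[0,0,0.28]],[[2.5,4.2,6.5],[0,0,0.46]],[[3.2,5.4,6.5],[0,0,0.64]],[[3.68,6.17,6.5],[0,0,0.82]],[[3.68,6.17,6.5],[0,0,1.004]],[[3.68,6.17,6.5],[0,0,1.004]],[[3.68,6.17,6.5],[0,0,1.004]]])

```text
time: 7.95
tool_pos: [609.9, -189.6, 197.5]
tcp_rot: [-180.0, -0.0, 88.4]
ft_force: [0.6, -0.4, -4.2]
finger_gap: 19.0
grip_force: 79.5
```

```bash
python3 wl.py w2 fulcrum_top:46 keeper_lip:59.5 lug_pin:48 shim:0 shim_stop:12 bar_toe:200; python3 - <<'E'
from h import *
print(finder.pinpoint('bar_toe','top')[:1])
s=snapshot('top');print([ (r['confidence'],back(s,np.array(r['at'])*[640,480],200)) for r in finder.pinpoint('bar_toe','top')[:2]+finder.pinpoint('bar_end','top')[:2]])
E
```

```text
[ 610.  -189.7  197.6] [-180.      0.     88.44]
keeper_lip 0.74 [333. 203.] [ 620.4 -170.4   59.5]
shim 0.95 [151. 213.] [ 439.7 -185.     0. ]
shim 0.89 [ 77. 337.] [ 295.5 -339.1    0. ]
shim 0.88 [ 62. 200.] [ 324.7 -163.6    0. ]
 mask 0.73 [ 58. 112.  74.] [ 320.  -169.9] [55. 89.] 15.9 pca 113.2
 mask 0.73 [203. 200. 199.] [574.3 -86.6] [215. 285.] 84.8 pca 144.9
[{'at': [0.6656, 0.3904], 'confidence': 0.96}]
[(0.67, array([612.42455462,  -9.72806549, 200.        ])), (0.77, array([ 612.67386844, -275.19114853,  200.        ])), (0.57, array([499.38913457,  49.50799251, 200.        ]))]
```

View pics/w2.png

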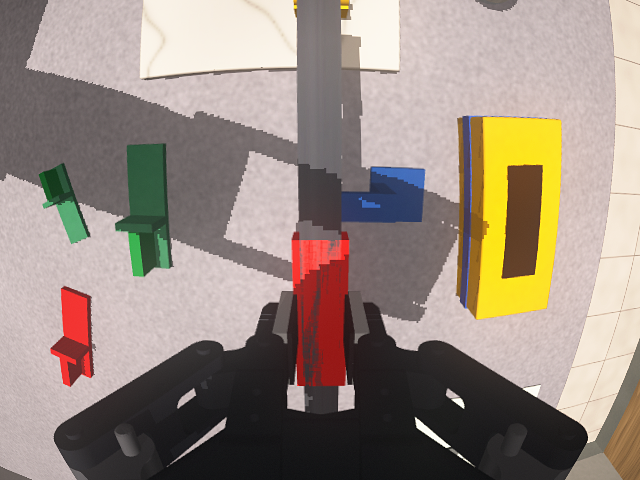

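Wrist view: the bar is held square between the pads, with the fulcrum (295–350, 5) straight ahead of the toe. The stone's front corners are at (140,78) and (400,72), and the keeper lip is at (340–400, 190–220). I now cross-check the plate pose with these.

```bash
python3 - <<'E'
from h import *
s=snapshot('wrist')
img=s['img'].astype(int)
for uv in [(140,78),(400,72)]: print('stone corner',backw(s,uv,12).round(1))
for z in(0,12):print(backw(s,(143,77),z).round(1))
# predicted
def w(p,pt):
    x,y,a=p;c,q=np.cos(a),np.sin(a);return np.array([x+c*pt[0]-q*pt[1],y+q*pt[0]+c*pt[1],pt[2]])
for p in [(567.5,71,1.548),(567.5,72.3,1.54)]:
    for k in [(-130,120,12),(-130,-120,12),(-72,-28,46),(-72,-72,46),(-83,-28,38),(-83,-72,38),(-243,-64,59.5),(-254,-64,67.5),(-254,-97,67.5)]:
        print(p[2],k,w(p,k).round(1),projw(s,w(p,k)).round(1))
# blue/yellow extents in wrist
b=(img[:,:,2]>img[:,:,0]+50)&(img[:,:,2]>img[:,:,1]+25);ys,xs=np.nonzero(b[150:235,330:430]);print('blue',xs.min()+330,xs.max()+330,ys.min()+150,ys.max()+150)
y=(img[:20,:,0]>120)&(img[:20,:,2]<60);ys,xs=np.nonzero(y);print('yel',xs.min(),xs.max(),ys.min(),ys.max())
# white stone edge top image: fit of stone mask via trace
t=snapshot('top');im=t['img'].astype(int)
m=((im[:,:,0]-im[:,:,2]>15)&(im.sum(2)>430)).astype(np.uint8);m[:160]=0;m[275:]=0;m[:,:180]=0;m[:,345:]=0
ys,xs=np.nonzero(m);pts=np.array([back(t,q,12)[:2] for q in zip(xs,ys)],np.float32);print('stone rect',cv2.minAreaRect(pts))
E
```

```text
stone corner [445.3 -51.9  12. ]
stone corner [683.  -61.8  12. ]
[442.6 -49.2   0. ]
[448.6 -51.5  12. ]
1.548 (-130, 120, 12) [444.6 -56.2  12. ] [[139.4  82.5]]
1.548 (-130, -120, 12) [684.5 -61.7  12. ] [[401.6  71.9]]
1.548 (-72, -28, 46) [593.9  -1.6  46. ] [[293.8  -5.1]]
1.548 (-72, -72, 46) [637.8  -2.6  46. ] [[349.8  -5. ]]
1.548 (-83, -28, 38) [593.6 -12.6  38. ] [[294.4  10.3]]
1.548 (-83, -72, 38) [637.6 -13.6  38. ] [[349.2  10.3]]
1.548 (-243, -64, 59.5) [ 625.9 -173.4   59.5] [[340.1 207.3]]
1.548 (-254, -64, 67.5) [ 625.7 -184.4   67.5] [[340.4 223.8]]
1.548 (-254, -97, 67.5) [ 658.7 -185.1   67.5] [[383.5 223.9]]
1.54 (-130, 120, 12) [443.6 -53.9  12. ] [[138.4  80.4]]
1.54 (-130, -120, 12) [683.4 -61.3  12. ] [[400.5  71.5]]
1.54 (-72, -28, 46) [ 5.933e+02 -5.000e-01  4.600e+01] [[293.   -6.2]]
1.54 (-72, -72, 46) [637.2  -1.9  46. ] [[349.   -5.8]]
1.54 (-83, -28, 38) [592.9 -11.5  38. ] [[293.5   9.1]]
1.54 (-83, -72, 38) [636.9 -12.9  38. ] [[348.3   9.5]]
1.54 (-243, -64, 59.5) [ 624.  -172.6   59.5] [[337.5 206.3]]
1.54 (-254, -64, 67.5) [ 623.6 -183.6   67.5] [[337.7 222.7]]
1.54 (-254, -97, 67.5) [ 656.6 -184.6   67.5] [[380.9 223.2]]
blue 342 424 168 222
yel 294 348 0 17
stone rect ((570.3403930664062, 141.25930786132812), (397.8952941894531, 237.6508026123047), 88.48873901367188)
```

```bash
cat > plan.py <<'E'
from h import *
PL=(567.5,72.5,1.542); AX=(-72,38); OFF=np.array([5,0,4.8])
def plate(pt):
    x,y,a=PL;c,q=np.cos(a),np.sin(a);return np.array([x+c*pt[0]-q*pt[1],y+q*pt[0]+c*pt[1],pt[2]])
def barpose(th,s,gap,dl,yp=-49):
    """bar nose-down th, toe s past fulcrum, underside gap above fulcrum axis, plate yaw dl about fulcrum -> TCP world pos, R"""
    d=np.array([np.cos(th)*np.cos(dl),np.cos(th)*np.sin(dl),-np.sin(th)])
    y=np.array([-np.sin(dl),np.cos(dl),0]);z=np.cross(d,y);B=np.c_[d,y,z]
    o=np.array([AX[0],yp,AX[1]])+gap*z+(s-181)*d
    p=plate(o+B@OFF);Rt=R.from_euler('z',PL[2])*R.from_matrix(B)*R.from_euler('x',np.pi)
    return p,Rt
def rows(seq,p0,R0):
    out=[]
    for a in seq:
        p,Rt=a if isinstance(a[0],np.ndarray) else barpose(*a)
        out.append([((p-p0)/30).round(2).tolist(),(Rt*R0.inv()).as_rotvec().round(3).tolist()])
    return out
def now():
    s=sense();return s['tool_pos'],R.from_euler('xyz',s['tcp_rot'],degrees=True)
E
python3 - <<'E'
from plan import *
p0,R0=now()
dl=-.015
print('A',barpose(.48,-25,13,dl)[0],rows([(.24,-25,40,dl),(.48,-25,13,dl)],p0,R0))
p,Rt=barpose(.48,-25,13,dl)
print('B',rows([(.48,s,11,dl) for s in(-25,-10,10,30,45,55,60,63)],p,Rt))
E
```

```text
A [ 606.9607375  -170.78420743  146.60612391] [[[-0.13, 0.13, -2.28], [-0.24, 0.008, -0.021]], [[-0.11, 0.62, -1.7], [-0.48, 0.016, -0.02]]]
B [[[-0.0, -0.03, -0.06], [0.0, 0.0, 0.0]], [[0.02, 0.41, -0.29], [0.0, 0.0, 0.0]], [[0.04, 1.0, -0.6], [0.0, 0.0, 0.0]], [[0.07, 1.59, -0.91], [0.0, 0.0, 0.0]], [[0.09, 2.04, -1.14], [0.0, 0.0, 0.0]], [[0.1, 2.33, -1.29], [0.0, 0.0, 0.0]], [[0.11, 2.48, -1.37], [0.0, 0.0, 0.0]], [[0.11, 2.57, -1.41], [0.0, 0.0, 0.0]]]
```

Emit:
send_rows(steps=[[[-0.1,0.1,-0.5],[-0.12,0.004,-0.02]],[[-0.11,0.3,-0.9],[-0.28,0.009,-0.02]],[[-0.11,0.5,-1.3],[-0.42,0.014,-0.02]],[[-0.11,0.62,-1.65],[-0.48,0.016,-0.02]],[[-0.11,0.62,-1.7],[-0.48,0.016,-0.02]],[[-0.11,0.62,-1.7],[-0.48,0.016,-0.02]]])

```text
time: 9.4
tool_pos: [607.3, -170.9, 147.1]
tcp_rot: [180.0, 27.4, 87.5]
ft_force: [0.0, 0.2, -1.9]
finger_gap: 19.4
grip_force: 79.5
```

```bash
python3 - <<'E'
from plan import *
p0,R0=now();print(p0,sense()['ft_force'],sense()['finger_gap'])
dl=-.015
print('B',rows([(.48,s,11,dl) for s in(-25,-10,10,30,45,55,60,63)],p0,R0))
def crop(c,ctr,k,n):
    s=snapshot(c);u,v=proj(s,ctr)[0].astype(int);i=s['img'][max(v-60,0):v+60,max(u-80,0):u+80,::-1]
    return cv2.resize(i,(400,300),interpolation=cv2.INTER_CUBIC)
f=plate((-90,-50,60))
cv2.imwrite('pics/c1.png',np.hstack([crop('top',f,5,''),crop('side',f,5,'')]))
for c,l,in[('side','bar_toe'),('top','bar_toe')]:
    s=snapshot(c)
    d,y=None,None
    for r in finder.pinpoint(l,c)[:2]: print(c,r['confidence'],(np.array(r['at'])*[640,480]).round(1))
    toe=plate((-72+13*.462-25*.887+6*.462,-49,38+13*.887+25*.462+6*.887));print('pred toe',proj(s,toe).round(1))
E
```

```text
[ 607.27486703 -170.93174045  147.07821975] [ 0.01828345  0.22896731 -1.94490511] 19.402322633261893
B [[[-0.01, -0.03, -0.07], [-0.001, 0.001, -0.0]], [[0.01, 0.42, -0.31], [-0.001, 0.001, -0.0]], [[0.03, 1.01, -0.61], [-0.001, 0.001, -0.0]], [[0.06, 1.6, -0.92], [-0.001, 0.001, -0.0]], [[0.08, 2.04, -1.15], [-0.001, 0.001, -0.0]], [[0.09, 2.34, -1.31], [-0.001, 0.001, -0.0]], [[0.1, 2.48, -1.38], [-0.001, 0.001, -0.0]], [[0.1, 2.57, -1.43], [-0.001, 0.001, -0.0]]]
side 0.52 [333.3 235.3]
pred toe [[332.6 231.3]]
top 0.46 [283.6 238.3]
pred toe [[318.5 197. ]]
```

View pics/c1.png

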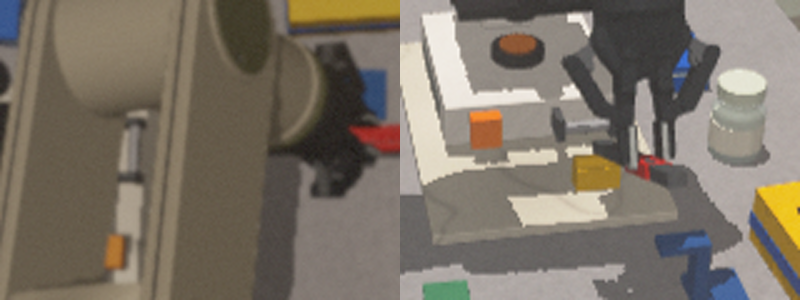

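Crop: in the side view the bar is nearly end-on, nose down above the fulcrum block, and the network's toe lies within about 4 px of prediction. Inserting.

Emit:
send_rows(steps=[[[0.01,0.42,-0.31],[0,0,0]],[[0.02,0.7,-0.45],[0,0,0]],[[0.03,1.01,-0.61],[0,0,0]],[[0.05,1.3,-0.76],[0,0,0]],[[0.06,1.6,-0.92],[0,0,0]],[[0.07,1.82,-1.03],[0,0,0]],[[0.08,2.04,-1.15],[0,0,0]],[[0.08,2.04,-1.15],[0,0,0]]])

```text
time: 10.7
tool_pos: [609.2, -109.0, 111.6]
tcp_rot: [-180.0, 27.5, 87.6]
ft_force: [0.7, -0.2, -3.0]
finger_gap: 19.6
grip_force: 79.5
```

Emit:
send_rows(steps=[[[0.01,0.15,-0.08],[0,0,0]],[[0.01,0.3,-0.15],[0,0,0]],[[0.02,0.4,-0.21],[0,0,0]],[[0.02,0.48,-0.25],[0,0,0]],[[0.02,0.53,-0.28],[0,0,0]],[[0.02,0.53,-0.28],[0,0,0]]])

```text
time: 11.45
tool_pos: [609.9, -93.5, 103.6]
tcp_rot: [-180.0, 27.5, 87.5]
ft_force: [0.1, -0.0, -4.0]
finger_gap: 19.0
grip_force: 79.5
```

```bash
python3 - <<'E'
from plan import *
p0,R0=now();dl=-.015
p,Rt=barpose(.48,63,11,dl);print(p0-p,sense()['ft_force'],sense()['wrist_torque'])
def crop(c,ctr):
    s=snapshot(c);u,v=proj(s,ctr)[0].astype(int);i=s['img'][max(v-60,0):v+60,max(u-80,0):u+80,::-1]
    return cv2.resize(i,(400,300),interpolation=cv2.INTER_CUBIC)
w=snapshot('wrist');i=cv2.resize(w['img'][0:240,160:480,::-1],(400,300))
cv2.imwrite('pics/c2.png',np.hstack([i,crop('side',plate((-60,-50,60)))]))
seq=[(t,63,g,dl) for t,g in zip(np.linspace(.46,-.02,30),np.r_[np.linspace(10.5,8,8),[8]*22])]
for k in range(3):
    print(rows(seq[k*10:k*10+10],p0,R0) if k==0 else rows(seq[k*10:k*10+10],*barpose(*seq[k*10-1])))
E
```

```text
[-0.42887362  0.25397439 -0.61272026] [ 0.14949259 -0.03935353 -4.00574951] [ 0.47080667 -0.051082   -0.0224022 ]
[[[0.01, -0.06, -0.06], [0.02, -0.001, -0.001]], [[0.01, -0.1, -0.12], [0.037, -0.002, -0.001]], [[0.01, -0.14, -0.18], [0.053, -0.003, -0.001]], [[0.01, -0.18, -0.25], [0.07, -0.003, -0.001]], [[0.01, -0.21, -0.31], [0.086, -0.004, -0.001]], [[0.0, -0.25, -0.38], [0.103, -0.005, -0.001]], [[0.0, -0.28, -0.45], [0.119, -0.005, -0.001]], [[0.0, -0.31, -0.51], [0.136, -0.006, -0.001]], [[-0.0, -0.34, -0.57], [0.153, -0.007, -0.001]], [[-0.0, -0.37, -0.63], [0.169, -0.008, -0.001]]]
[[[-0.0, -0.03, -0.06], [0.017, -0.001, 0.0]], [[-0.0, -0.05, -0.12], [0.033, -0.001, 0.0]], [[-0.0, -0.07, -0.17], [0.05, -0.002, 0.0]], [[-0.0, -0.1, -0.23], [0.066, -0.003, 0.0]], [[-0.01, -0.12, -0.29], [0.083, -0.004, 0.0]], [[-0.01, -0.14, -0.35], [0.099, -0.004, 0.0]], [[-0.01, -0.16, -0.41], [0.116, -0.005, 0.0]], [[-0.01, -0.18, -0.47], [0.132, -0.006, 0.0]], [[-0.01, -0.19, -0.53], [0.149, -0.007, 0.0]], [[-0.01, -0.21, -0.59], [0.165, -0.007, 0.0]]]
[[[-0.0, -0.02, -0.06], [0.017, -0.001, -0.0]], [[-0.0, -0.03, -0.12], [0.033, -0.001, -0.0]], [[-0.0, -0.04, -0.18], [0.05, -0.002, 0.0]], [[-0.0, -0.06, -0.24], [0.066, -0.003, 0.0]], [[-0.0, -0.07, -0.31], [0.083, -0.004, -0.0]], [[-0.0, -0.08, -0.37], [0.099, -0.004, -0.0]], [[-0.0, -0.09, -0.43], [0.116, -0.005, 0.0]], [[-0.0, -0.1, -0.49], [0.132, -0.006, -0.0]], [[-0.0, -0.1, -0.55], [0.149, -0.007, -0.0]], [[-0.0, -0.11, -0.62], [0.165, -0.007, -0.0]]]
```

View pics/c2.png

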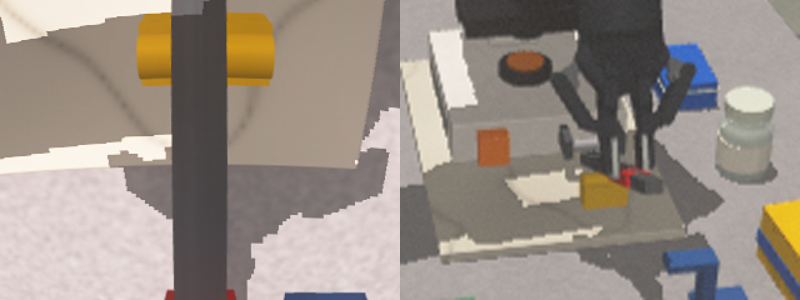

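Bar crosses the yellow block centrally (block 138–272, bar 172–227 in the crop) with no contact force. Start levering.

Emit:
send_rows(steps=[[[0.01,-0.06,-0.06],[0.02,-0.001,0]],[[0.01,-0.1,-0.12],[0.037,-0.002,0]],[[0.01,-0.14,-0.18],[0.053,-0.003,0]],[[0.01,-0.18,-0.25],[0.07,-0.003,0]],[[0.01,-0.21,-0.31],[0.086,-0.004,0]],[[0,-0.25,-0.38],[0.103,-0.005,0]],[[0,-0.28,-0.45],[0.119,-0.005,0]],[[0,-0.31,-0.51],[0.136,-0.006,0]],[[0,-0.34,-0.57],[0.153,-0.007,0]],[[0,-0.37,-0.63],[0.169,-0.008,0]]])

```text
time: 12.8
tool_pos: [610.3, -104.1, 85.2]
tcp_rot: [179.9, 17.7, 87.5]
ft_force: [-3.1, 6.6, 2.4]
finger_gap: 19.0
grip_force: 80.5
```

Emit:
send_rows(steps=[[[0,-0.03,-0.06],[0.017,-0.001,0]],[[0,-0.05,-0.12],[0.033,-0.001,0]],[[0,-0.07,-0.17],[0.05,-0.002,0]],[[0,-0.1,-0.23],[0.066,-0.003,0]],[[-0.01,-0.12,-0.29],[0.083,-0.004,0]]])

```text
time: 13.42
tool_pos: [610.4, -106.9, 76.8]
tcp_rot: [179.9, 12.9, 87.5]
ft_force: [-1.4, 8.8, 2.3]
finger_gap: 19.2
grip_force: 80.5
```

```bash
cat > dv.py <<'E'
from plan import *
import sys
p0,R0=now();a=[float(x) for x in sys.argv[1:5]];p,Rt=barpose(*a)
print('dev',(p0-p).round(2),(R0*Rt.inv()).as_rotvec().round(4),'ft',sense()['ft_force'].round(1),sense()['wrist_torque'].round(2))
E
python3 dv.py 0.212 63 8 -.015
```

```text
dev [0.67 1.69 2.54] [-0.0135 -0.0018  0.0011] ft [-1.4  8.8  2.3] [1.29 0.22 0.15]
```

Emit:
send_rows(steps=[[[0,-0.02,-0.06],[0.017,0,0]],[[0,-0.04,-0.12],[0.033,0,0]],[[0,-0.06,-0.18],[0.05,-0.002,0]],[[0,-0.08,-0.24],[0.066,-0.003,0]],[[0,-0.1,-0.3],[0.083,-0.004,0]],[[0,-0.12,-0.36],[0.099,-0.004,0]],[[0,-0.13,-0.42],[0.116,-0.005,0]],[[0,-0.15,-0.48],[0.132,-0.006,0]],[[0,-0.16,-0.55],[0.149,-0.007,0]],[[0,-0.17,-0.61],[0.165,-0.007,0]]])

```text
time: 14.68
tool_pos: [610.4, -110.7, 58.7]
tcp_rot: [179.9, 3.4, 87.6]
ft_force: [-1.0, 14.7, 4.6]
finger_gap: 19.0
grip_force: 80.6
```

```bash
python3 dv.py 0.047 63 8 -.015; python3 - <<'E'
from h import *
s=snapshot('side')
E
```

```text
dev [0.87 2.39 2.58] [-0.0116 -0.0014  0.0015] ft [-1.  14.7  4.6] [2.22 0.26 0.22]
```

Emit:
send_rows(steps=[[[0,0.02,-0.06],[0.017,0,0]],[[0,0.04,-0.12],[0.033,0,0]],[[0,0.05,-0.18],[0.05,0,0]],[[0,0.06,-0.24],[0.065,0,0]],[[0,0.06,-0.3],[0.078,0,0]],[[0,0.06,-0.35],[0.085,0,0]],[[0,0.06,-0.35],[0.085,0,0]]])

```text
time: 15.6
tool_pos: [610.7, -111.2, 49.0]
tcp_rot: [-179.9, -1.3, 87.5]
ft_force: [-2.6, 4.6, 7.0]
finger_gap: 19.1
grip_force: 80.8
```

```bash
python3 dv.py -0.02 63 8 -.015; python3 - <<'E'
from plan import *
def crop(c,ctr):
    s=snapshot(c);u,v=proj(s,ctr)[0].astype(int);i=s['img'][max(v-60,0):v+60,max(u-80,0):u+80,::-1]
    return cv2.resize(i,(400,300),interpolation=cv2.INTER_CUBIC)
w=snapshot('wrist');i=cv2.resize(w['img'][0:240,160:480,::-1],(400,300))
cv2.imwrite('pics/c3.png',np.hstack([i,crop('side',plate((-150,-50,60)))]))
p0,R0=now()
a=barpose(-.02,63,8,-.015);b=barpose(-.02,63,8,.115)
print((b[0]-a[0])/30,(b[1]*a[1].inv()).as_rotvec(),(p0-b[0]))
E
```

```text
dev [1.21 2.8  0.43] [0.0028 0.0008 0.001 ] ft [-2.6  4.6  7. ] [0.73 0.4  0.3 ]
[0.49022233 0.01039607 0.        ] [-1.73594561e-18 -3.47189123e-18  1.30000000e-01] [-13.5010626    2.50598355   0.50347463]
```

View pics/c3.png

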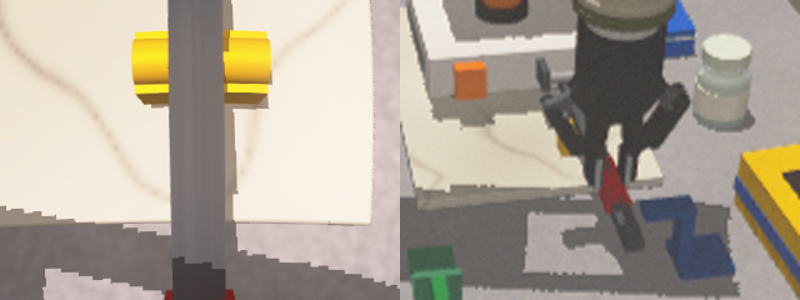

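The bar's end now sits beside and below the lip (side crop (625,235), lip edge (643,205)), with the bar level. Swing it under.

Emit:
send_rows(steps=[[[0.08,0,0],[0,0,0.02]],[[0.16,0,0],[0,0,0.04]],[[0.24,0,0],[0,0,0.06]],[[0.32,0,0],[0,0,0.08]],[[0.4,0.01,0],[0,0,0.105]],[[0.5,0.01,0],[0,0,0.13]],[[0.52,0.01,0],[0,0,0.13]],[[0.52,0.01,0],[0,0,0.13]]])

```text
time: 16.7
tool_pos: [626.6, -110.9, 49.2]
tcp_rot: [-180.0, -1.3, 95.0]
ft_force: [-1.0, 3.7, 5.8]
finger_gap: 19.0
grip_force: 80.6
```

```bash
python3 dv.py -0.02 63 8 .115
```

```text
dev [2.48 2.75 0.61] [0.0022 0.0003 0.0005] ft [-1.   3.7  5.8] [ 0.67  0.17 -0.17]
```

Emit:
send_rows(steps=[[[0,0,0.02],[-0.006,0,0]],[[0,0,0.04],[-0.012,0,0]],[[0,0,0.07],[-0.018,0,0]],[[0,0,0.1],[-0.025,0,0]],[[0,0,0.12],[-0.028,0,0]],[[0,0,0.12],[-0.028,0,0]]])

```text
time: 17.45
tool_pos: [625.8, -111.2, 51.3]
tcp_rot: [-179.8, 0.3, 95.0]
ft_force: [3.5, 4.8, 5.6]
finger_gap: 19.4
grip_force: 80.6
```

Emit:
send_rows(steps=[[[0,0,0.02],[-0.003,0,0]],[[0,0,0.04],[-0.005,0,0]],[[0,0,0.06],[-0.008,0,0]],[[0,0,0.08],[-0.01,0,0]],[[0,0,0.08],[-0.01,0,0]]])

```text
time: 18.08
tool_pos: [625.5, -111.3, 51.7]
tcp_rot: [-179.7, 0.9, 94.9]
ft_force: [9.6, 1.0, -8.3]
finger_gap: 19.1
grip_force: 79.1
```

```bash
python3 - <<'E'
from plan import *
def crop(c,ctr):
    s=snapshot(c);u,v=proj(s,ctr)[0].astype(int);i=s['img'][max(v-60,0):v+60,max(u-80,0):u+80,::-1]
    return cv2.resize(i,(400,300),interpolation=cv2.INTER_CUBIC)
w=snapshot('wrist');i=cv2.resize(w['img'][180:480,120:520,::-1],(400,300))
cv2.imwrite('pics/c4.png',np.hstack([i,crop('side',plate((-230,-60,50)))]))
E
```

```text
(no output)
```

View pics/c4.png

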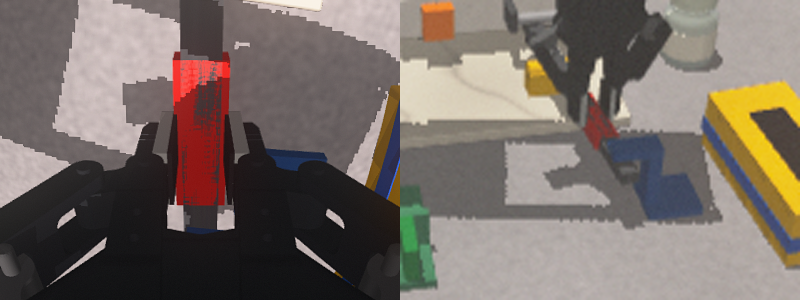

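Bar end is seen under the blue lip (side crop (625,165)), and the force reversal confirms the lip bears the load. Release.

Emit:
send_rows(steps=[[[0,0,0],[0,0,0]],[[0,0,0],[0,0,0]],[[0,0,0],[0,0,0]],[[0,0,0],[0,0,0]],[[0,0,0],[0,0,0]],[[0,0,0],[0,0,0]]], fingers=0.45)

```text
time: 18.92
tool_pos: [625.3, -111.3, 53.4]
tcp_rot: [-179.6, 0.9, 95.0]
ft_force: [-0.0, -0.3, 0.2]
finger_gap: 47.1
grip_force: 0.0
```

Emit:
send_rows(steps=[[[0,0,0],[0,0,0]],[[0,0,0.5],[0,0,0]],[[0,0,1.5],[0,0,0]],[[0,0,3],[0,0,0]],[[0,0,3.5],[0,0,0]]])

```text
time: 19.55
tool_pos: [627.5, -111.8, 163.6]
tcp_rot: [180.0, 1.0, 94.9]
ft_force: [0.6, -0.7, -0.5]
finger_gap: 46.8
grip_force: 0.0
```

```bash
python3 wl.py w5 shim:0 bar:52; python3 - <<'E'
from plan import *
for c in ['top','side']:
    s=snapshot(c)
    for l,z in[('bar_end',52),('bar_toe',52),('shim',0),('keeper_lip',59.5),('lug_pin',64)]:
        for r in finder.pinpoint(l,c)[:2]: print(c,l,round(r['confidence'],2),back(s,np.array(r['at'])*[640,480],z).round(1))
    for t in finder.trace('shim',c)[:3]:
        col=s['img'][t['mask']].mean(0)
        if col[1]>col[0]:
            m=t['mask'];ys,xs=np.nonzero(m);pts=np.array([back(s,q,8)[:2] for q in zip(xs,ys)],np.float32);print(c,cv2.minAreaRect(pts))
print(plate((-9,-42,52)),plate((-265,-72,52)))
E
```

```text
[ 627.7 -111.9  164.2] [179.95   1.05  94.94]
shim 0.98 [ 41. 245.] [ 330.1 -164.1    0. ]
shim 0.94 [123. 275.] [ 438.3 -185.6    0. ]
 mask 0.86 [ 62. 117.  77.] [ 317.6 -172.1] [61. 89.] 13.9 pca 114.2
 mask 0.67 [ 64. 115.  79.] [ 424.4 -190.5] [154.  68.] 85.5 pca 79.3
bar 0.87 [317. 237.] [ 625.3 -113.6   52. ]
 mask 0.85 [138.  93.  91.] [623.2 -76.3] [ 24. 255.] 4.1 pca 94.7
top bar_toe 0.88 [608.   69.7  52. ]
top bar_toe 0.55 [ 629.9 -176.5   52. ]
top shim 0.85 [ 441.3 -190.4    0. ]
top shim 0.82 [ 287.9 -335.4    0. ]
top keeper_lip 0.64 [ 626.3 -169.4   59.5]
top lug_pin 0.68 [614.6  56.8  64. ]
top ((334.8326721191406, -169.11151123046875), (31.010210037231445, 86.82911682128906), 18.203737258911133)
top ((439.1159973144531, -204.6246337890625), (77.30722045898438, 42.137550354003906), 82.29701232910156)
side bar_end 0.92 [ 633.4 -201.1   52. ]
side bar_toe 0.87 [610.2  64.3  52. ]
side bar_toe 0.57 [513.7  41.1  52. ]
side shim 0.89 [ 435.9 -190.     0. ]
side shim 0.69 [ 329.2 -168.1    0. ]
side keeper_lip 0.81 [ 620.7 -173.8   59.5]
side lug_pin 0.85 [612.5  62.8  64. ]
side ((439.58380126953125, -184.49154663085938), (132.6823272705078, 43.368133544921875), 85.74069213867188)
side ((331.8042297363281, -165.83584594726562), (37.43041229248047, 109.28573608398438), 12.618563652038574)
[609.22345628  62.29445269  52.        ] [ 631.84017784 -194.46318382   52.        ]
```

View pics/w5.png

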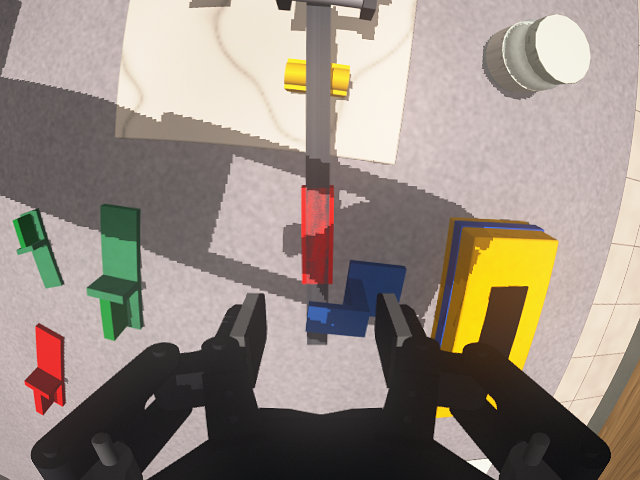

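The bar is parked: its end is under the lip (wrist (317,335)), it crosses the fulcrum at (318,78) and its toe is under the pin at (320,5). The shim comes next.

```bash
cat >> plan.py <<'E'
TSH=np.array([-32,0,14.])
def shimtcp(o,yaw,tilt=.35):
    return np.array(o)+R.from_euler('z',yaw).apply(TSH), R.from_euler('z',yaw)*R.from_euler('y',-tilt)*R.from_euler('x',np.pi)
def shimplate(x,y=50,z=12): return shimtcp(plate((x,y,z)),PL[2])
E
python3 - <<'E'
from plan import *
p0,R0=now()
g=shimtcp((438.7,-188,0),np.radians(86.2));h=(g[0]+[0,0,90],g[1])
print(p0,g[0],rows([h,g],p0,R0))
print('place',rows([(g[0]+[0,0,60],g[1])]+[(a[0]+[0,0,dz],a[1]) for a,dz in((shimplate(-95),50),(shimplate(-95),1))],*g))
# bumper protrusion from side/top: orange pixels
for c in['top','side']:
    s=snapshot(c);i=s['img'].astype(int);m=(i[:,:,0]>150)&(i[:,:,1]>60)&(i[:,:,1]<130)&(i[:,:,2]<70);m[:215]=0;m[250:]=0;m[:,:270]=0;m[:,300:]=0
    ys,xs=np.nonzero(m);print(c,len(xs),xs.min() if len(xs) else 0,xs.max() if len(xs) else 0,ys.min() if len(xs) else 0,ys.max() if len(xs) else 0)
    for pr in(2,12,22): print(pr,proj(s,np.array([plate((-pr,y,z)) for y in(35,65) for z in(30,66)])).round().tolist())
E
```

```text
[ 625.3025901  -111.23760634  158.3411021 ] [ 436.57923519 -219.92964699   14.        ] [[[-6.29, -3.62, -1.81], [0.366, -0.002, -0.152]], [[-6.29, -3.62, -4.81], [0.366, -0.002, -0.152]]]
place [[[0.0, 0.0, 2.0], [0.0, 0.0, 0.0]], [[2.58, 5.56, 2.07], [0.0, 0.0, 0.038]], [[2.58, 5.56, 0.43], [0.0, 0.0, 0.038]]]
top 71 280 285 231 242
2 [[284.0, 233.0], [282.0, 231.0], [284.0, 245.0], [282.0, 244.0]]
12 [[288.0, 233.0], [287.0, 231.0], [288.0, 245.0], [286.0, 244.0]]
22 [[292.0, 233.0], [291.0, 231.0], [292.0, 245.0], [290.0, 244.0]]
side 138 281 292 216 227
2 [[292.0, 228.0], [292.0, 216.0], [280.0, 229.0], [280.0, 217.0]]
12 [[293.0, 231.0], [293.0, 218.0], [281.0, 232.0], [281.0, 220.0]]
22 [[293.0, 233.0], [294.0, 221.0], [282.0, 234.0], [282.0, 222.0]]
```

Emit:
send_rows(steps=[[[-1.5,-0.8,0],[0.05,0,-0.04]],[[-3.3,-1.8,0],[0.15,0,-0.08]],[[-5,-2.8,-0.6],[0.26,0,-0.12]],[[-6.1,-3.5,-1.3],[0.34,-0.002,-0.152]],[[-6.29,-3.62,-1.81],[0.366,-0.002,-0.152]],[[-6.29,-3.62,-2.8],[0.366,-0.002,-0.152]],[[-6.29,-3.62,-4.0],[0.366,-0.002,-0.152]],[[-6.29,-3.62,-4.6],[0.366,-0.002,-0.152]],[[-6.29,-3.62,-4.81],[0.366,-0.002,-0.152]],[[-6.29,-3.62,-4.81],[0.366,-0.002,-0.152]]])

```text
time: 21.85
tool_pos: [437.1, -219.9, 14.5]
tcp_rot: [-180.0, -20.0, 86.2]
ft_force: [-0.0, 0.3, -0.6]
finger_gap: 47.0
grip_force: 0.0
```

Emit:
send_rows(steps=[[[0,0,0],[0,0,0]],[[0,0,0],[0,0,0]],[[0,0,0],[0,0,0]],[[0,0,0],[0,0,0]],[[0,0,0],[0,0,0]],[[0,0,0],[0,0,0]]], fingers=1, squeeze=30)

```text
time: 22.6
tool_pos: [437.3, -220.5, 15.1]
tcp_rot: [179.9, -20.0, 86.2]
ft_force: [-0.6, -0.7, 6.3]
finger_gap: 11.8
grip_force: 30.3
```

```bash
python3 wl.py w6 shim:0; python3 - <<'E'
from plan import *
p0,R0=now()
for c in ['top','side']:
    s=snapshot(c)
    for r in finder.pinpoint('shim',c)[:3]: print(c,round(r['confidence'],2),back(s,np.array(r['at'])*[640,480],0).round(1))
print('place',rows([(a[0]+[0,0,dz],a[1]) for a,dz in((shimplate(-95),50),(shimplate(-95),1))],p0,R0))
E
```

```text
[ 437.2 -220.4   15.1] [179.94 -20.    86.22]
shim 0.71 [113. 207.] [ 331.  -164.5    0. ]
shim 0.68 [318. 231.] [ 438.4 -184.7    0. ]
 mask 0.95 [42. 81. 54.] [ 320.7 -162.8] [ 48. 103.] 15.8 pca 111.2
 mask 0.69 [140.  38.  37.] [ 287.4 -297.9] [70. 16.] 62.8 pca 67.3
top 0.74 [ 319.9 -161.7    0. ]
top 0.62 [ 443.7 -186.1    0. ]
top 0.47 [ 298.1 -339.2    0. ]
side 0.91 [ 294.8 -346.4    0. ]
side 0.76 [ 432.9 -189.7   -0. ]
side 0.73 [ 330.3 -170.2    0. ]
place [[[2.55, 5.58, 2.03], [0.001, 0.001, 0.038]], [[2.55, 5.58, 0.4], [0.001, 0.001, 0.038]]]
```

View pics/w6.png

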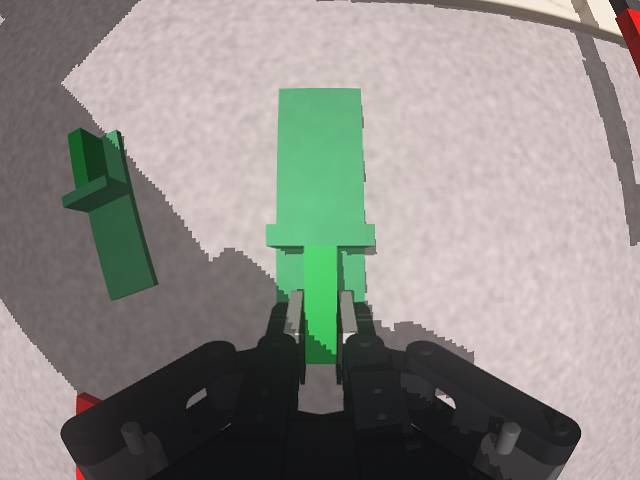

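Wrist view: the fin is gripped squarely, tongue ahead (280–362, 90–225). Carry to the stone.

Emit:
send_rows(steps=[[[0,0,0.7],[0,0,0]],[[0.3,0.6,2.0],[0,0,0]],[[1.0,2.2,2.03],[0,0,0.01]],[[1.8,3.9,2.03],[0,0,0.025]],[[2.4,5.2,2.03],[0,0,0.035]],[[2.55,5.58,2.03],[0,0,0.038]],[[2.55,5.58,1.4],[0,0,0.038]],[[2.55,5.58,0.7],[0,0,0.038]],[[2.55,5.58,0.5],[0,0,0.038]],[[2.55,5.58,0.43],[0,0,0.038]]])

```text
time: 24.2
tool_pos: [512.1, -53.2, 26.8]
tcp_rot: [-179.9, -20.1, 88.3]
ft_force: [-9.0, -0.1, 18.6]
finger_gap: 11.4
grip_force: 32.2
```

Emit:
send_rows(steps=[[[0,0,-0.02],[0,0,0]],[[0,0,-0.04],[0,0,0]],[[0,0,-0.06],[0,0,0]]])

```text
time: 24.58
tool_pos: [512.6, -53.3, 26.8]
tcp_rot: [-179.9, -20.1, 88.3]
ft_force: [-12.7, -0.8, 24.8]
finger_gap: 11.5
grip_force: 33.1
```

Emit:
send_rows(steps=[[[0,0,0.03],[0,0,0]],[[0,0,0.06],[0,0,0]],[[0,0,0.09],[0,0,0]],[[0,0,0.09],[0,0,0]]])

```text
time: 25.08
tool_pos: [512.8, -52.8, 27.4]
tcp_rot: [-179.9, -20.0, 88.3]
ft_force: [-1.1, 0.0, -1.4]
finger_gap: 11.7
grip_force: 29.6
```

Emit:
send_rows(steps=[[[0,0,0],[0,0,0]],[[0,0,0.03],[0,0,0]],[[0,0,0.06],[0,0,0]]], fingers=0.65)

```text
time: 25.45
tool_pos: [513.1, -52.4, 29.7]
tcp_rot: [-180.0, -20.0, 88.4]
ft_force: [-0.2, -0.2, -0.9]
finger_gap: 29.7
grip_force: 0.0
```

```bash
python3 wl.py w7 shim:12 foot:24; python3 - <<'E'
from plan import *
s=snapshot('wrist');t=finder.trace('shim','wrist')
for a,z in((-95,12),):
    print('pred tongue corners/base',projw(s,np.array([plate((a+70,30,20)),plate((a+70,70,20)),plate((a,30,52)),plate((a,70,52))])).round().tolist())
E
```

```text
[513.2 -52.4  29.8] [-179.99  -20.04   88.38]
shim 0.83 [ 56. 452.] [ 339.2 -153.2   12. ]
shim 0.73 [320. 235.] [514.1 -18.6  12. ]
 mask 0.81 [ 80. 153.  99.] [514.1 -11.9] [136.  51.] 88.4 pca 88.4
 mask 0.59 [31. 56. 36.] [ 323.6 -147.9] [63. 49.] 87.3 pca 63.0
pred tongue corners/base [[363.0, 97.0], [281.0, 97.0], [376.0, 235.0], [268.0, 235.0]]
```

View pics/w7.png

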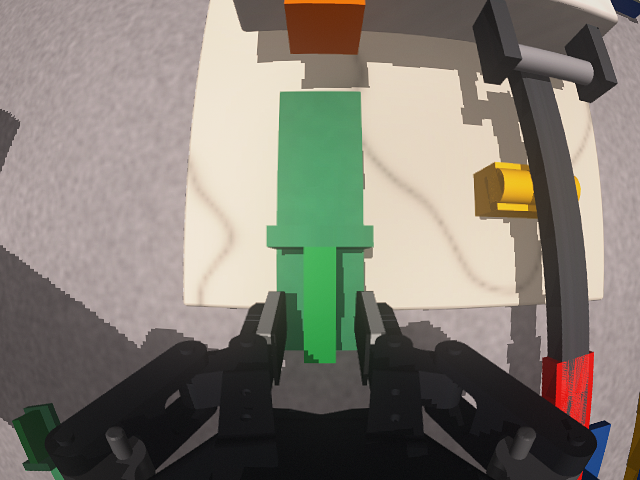

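Wrist view: the shim lies flat on the stone, square to the bumper (shim 280–362, bumper 285–365, row 53), and the bar and pin on the right are well clear. Regrip and slide in.

Emit:
send_rows(steps=[[[0,0,0],[0,0,0]],[[0,0,0],[0,0,0]],[[0,0,0],[0,0,0]],[[0,0,0],[0,0,0]]], fingers=1, squeeze=25)

```text
time: 26.25
tool_pos: [513.1, -52.5, 29.6]
tcp_rot: [-180.0, -20.0, 88.4]
ft_force: [-0.1, 0.1, 0.4]
finger_gap: 11.2
grip_force: 26.7
```

Emit:
send_rows(steps=[[[0,0.15,0],[0,0,0]],[[0.01,0.35,0],[0,0,0]],[[0.02,0.6,0],[0,0,0]],[[0.03,0.85,0],[0,0,0]],[[0.03,1.1,0],[0,0,0]],[[0.04,1.3,0],[0,0,0]],[[0.04,1.45,0],[0,0,0]],[[0.04,1.5,0],[0,0,0]]])

```text
time: 27.25
tool_pos: [514.3, -7.2, 29.6]
tcp_rot: [-180.0, -20.0, 88.4]
ft_force: [-0.1, -1.5, 1.3]
finger_gap: 11.4
grip_force: 26.7
```

Emit:
send_rows(steps=[[[0,0.1,0],[0,0,0]],[[0.01,0.2,0],[0,0,0]],[[0.01,0.3,0],[0,0,0]],[[0.01,0.4,0],[0,0,0]],[[0.02,0.5,0],[0,0,0]],[[0.02,0.6,0],[0,0,0]],[[0.02,0.65,0],[0,0,0]],[[0.02,0.65,0],[0,0,0]]])

```text
time: 28.25
tool_pos: [514.9, 12.4, 29.6]
tcp_rot: [-180.0, -20.1, 88.4]
ft_force: [0.7, -0.3, 1.4]
finger_gap: 11.4
grip_force: 26.7
```

```bash
python3 - <<'E'
from plan import *
s=snapshot('wrist');i=s['img'].astype(int)
m=(i[:,:,0]>90)&(i[:,:,0]-i[:,:,1]>40)&(i[:,:,1]-i[:,:,2]>15)&(i[:,:,2]<70);m[:,:260]=0;m[:,390:]=0;m[260:]=0
ys,xs=np.nonzero(m);print(xs.min(),xs.max(),ys.min(),ys.max())
for c in range(300,350,12):
    r=np.nonzero(m[:,c])[0];print(c,r.min(),r.max(),[i[q,c].tolist() for q in range(r.max()-2,r.max()+5,2)], [int(i[q,c,0]) for q in range(0,r.max(),6)])
p0,_=now();ox=(p0[1]-72.5-1.44)+32;print('origin x',ox)
def tip(x,y,z,t=.072): 
    dx,dz=x-190,z-12;return plate((190+dx*np.cos(t)+dz*np.sin(t),y,12-dx*np.sin(t)+dz*np.cos(t)))
for pr in(2,7,12,17,22): print(pr,projw(s,np.array([tip(-pr,50,28),tip(-pr,50,62)])).round(1).tolist())
print('stop top front/back',projw(s,np.array([plate((ox,50,52)),plate((ox-8,50,52))])).round(1).tolist())
E
```

```text
278 372 121 193
300 121 192 [[121, 66, 36], [122, 65, 35], [88, 101, 65], [70, 90, 63]] [242, 242, 243, 243, 244, 244, 244, 245, 245, 245, 245, 245, 245, 245, 245, 246, 246, 246, 229, 129, 114, 246, 246, 246, 245, 245, 246, 245, 123, 124, 122, 122]
312 121 193 [[120, 64, 31], [113, 66, 33], [66, 92, 63], [68, 93, 63]] [153, 155, 158, 160, 159, 157, 206, 244, 244, 244, 245, 245, 245, 245, 246, 245, 246, 246, 230, 130, 119, 246, 246, 246, 246, 246, 246, 245, 115, 123, 123, 121, 121]
324 121 193 [[121, 65, 32], [112, 65, 30], [65, 90, 61], [67, 89, 60]] [151, 153, 156, 159, 160, 160, 211, 244, 244, 245, 245, 245, 245, 245, 245, 246, 246, 246, 231, 132, 123, 246, 246, 246, 245, 246, 246, 245, 117, 123, 121, 120, 120]
336 122 193 [[120, 63, 31], [113, 66, 32], [65, 90, 62], [66, 89, 60]] [151, 151, 154, 158, 161, 160, 252, 244, 244, 245, 245, 245, 245, 245, 246, 246, 246, 246, 233, 129, 123, 246, 246, 246, 245, 246, 246, 245, 122, 123, 120, 120, 120]
348 122 193 [[119, 63, 31], [122, 63, 31], [66, 90, 63], [68, 90, 62]] [151, 152, 154, 153, 157, 160, 248, 244, 244, 245, 245, 245, 245, 245, 246, 246, 246, 246, 233, 132, 122, 246, 246, 246, 245, 246, 246, 245, 145, 123, 123, 120, 120]
origin x -29.573170093517085
2 [[322.6, 163.2], [323.2, 129.0]]
7 [[322.6, 174.9], [323.2, 143.4]]
12 [[322.6, 186.8], [323.3, 158.1]]
17 [[322.6, 199.0], [323.3, 173.3]]
22 [[322.6, 211.3], [323.3, 188.9]]
stop top front/back [[322.7, 233.1], [322.7, 254.8]]
```

Emit:
send_rows(steps=[[[0,0.08,0],[0,0,0]],[[0,0.16,0],[0,0,0]],[[0,0.24,0],[0,0,0]],[[0.01,0.32,0],[0,0,0]],[[0.01,0.38,0],[0,0,0]],[[0.01,0.42,0],[0,0,0]],[[0.01,0.42,0],[0,0,0]]])

```text
time: 29.18
tool_pos: [515.2, 24.9, 29.6]
tcp_rot: [-180.0, -20.1, 88.4]
ft_force: [-0.1, 0.0, 1.7]
finger_gap: 11.7
grip_force: 26.9
```

Emit:
send_rows(steps=[[[0,0.02,0],[0,0,0]],[[0,0.04,0],[0,0,0]],[[0,0.04,0],[0,0,0]]])

```text
time: 29.55
tool_pos: [515.2, 25.8, 29.6]
tcp_rot: [-180.0, -20.0, 88.4]
ft_force: [-0.3, -2.2, 1.8]
finger_gap: 11.9
grip_force: 27.0
```

Emit:
send_rows(steps=[[[0,0.02,0],[0,0,0]],[[0,0.03,0],[0,0,0]]])

```text
time: 29.8
tool_pos: [515.2, 25.9, 29.6]
tcp_rot: [-180.0, -20.0, 88.4]
ft_force: [-1.6, -7.8, 4.1]
finger_gap: 11.4
grip_force: 27.4
```

Emit:
send_rows(steps=[[[0,0.01,0],[0,0,0]],[[0,0.02,0],[0,0,0]]])

```text
time: 30.05
tool_pos: [515.2, 26.0, 29.6]
tcp_rot: [-180.0, -19.9, 88.4]
ft_force: [-3.1, -9.9, 3.7]
finger_gap: 12.1
grip_force: 27.6
```

Emit:
send_rows(steps=[[[0,-0.02,0],[0,0,0]],[[0,-0.03,0],[0,0,0]]])

```text
time: 30.3
tool_pos: [515.2, 26.0, 29.6]
tcp_rot: [-180.0, -20.0, 88.4]
ft_force: [-1.1, -4.7, 2.2]
finger_gap: 11.4
grip_force: 27.1
```

Emit:
send_rows(steps=[[[0,0,0],[0,0,0]],[[0,0,0],[0,0,0]],[[0,0,0],[0,0,0]]], fingers=0.65)

```text
time: 30.68
tool_pos: [514.8, 26.8, 29.3]
tcp_rot: [-179.9, -20.1, 88.4]
ft_force: [-0.3, 0.8, -0.1]
finger_gap: 29.7
grip_force: 0.0
```

```bash
python3 wl.py w8 shim:12; python3 - <<'E'
from plan import *
s=snapshot('wrist')
for r in finder.pinpoint('shim','wrist')[:2]+finder.pinpoint('bar','wrist')[:1]:print(r)
for ox in(-20,-15,-10): print(ox,projw(s,np.array([plate((ox,50,52)),plate((ox,50,12))])).round(1).tolist())
i=s['img'].astype(int)[:,322];m=(i[:,1]>i[:,0]+15);print('green rows',np.nonzero(m)[0][[0,-1]])
c=np.nonzero((s['img'][:,:,1].astype(int)>s['img'][:,:,0].astype(int)+15)[228:240,230:420].any(0))[0]+230;print('stop cols',c.min(),c.max(),projw(s,np.array([plate((-15,30,52)),plate((-15,70,52))])).round(1))
E
```

```text
[514.9  26.8  29.4] [-179.94  -20.06   88.38]
shim 0.59 [320. 233.] [515.7  61.9  12. ]
 mask 0.77 [ 72. 144.  87.] [512.3  32.6] [69. 52.] 82.5 pca 89.8
{'at': [0.4986, 0.4865], 'confidence': 0.82}
-20 [[323.3, 245.8], [322.7, 248.9]]
-15 [[323.3, 232.2], [322.7, 238.4]]
-10 [[323.3, 218.7], [322.7, 227.9]]
green rows [228 365]
stop cols 268 374 [[377.2 232.3]
 [269.4 232.2]]
```

```bash
python3 - <<'E'
from plan import *
p0,R0=now();g=(np.array([625.3,-111.3,51.5]),R.from_euler('xyz',[180,.5,95],degrees=True))
print(rows([(p0+[0,-36,100],R0),(g[0]+[0,0,80],g[1]),g],p0,R0))
E
```

```text
[[[0.0, -1.2, 3.33], [0.0, 0.0, 0.0]], [[3.67, -4.59, 3.4], [-0.359, -0.011, 0.114]], [[3.67, -4.59, 0.73], [-0.359, -0.011, 0.114]]]
```

Emit:
send_rows(steps=[[[0,-0.17,0.5],[0,0,0]],[[0,-0.5,1.4],[0,0,0]],[[0,-0.9,2.5],[0,0,0]],[[0.3,-1.7,3.4],[-0.04,0,0.01]],[[1.2,-2.8,3.4],[-0.14,-0.004,0.05]],[[2.3,-3.7,3.4],[-0.25,-0.008,0.09]],[[3.3,-4.3,3.4],[-0.33,-0.011,0.114]],[[3.67,-4.59,3.4],[-0.359,-0.011,0.114]],[[3.67,-4.59,3.4],[-0.359,-0.011,0.114]],[[3.67,-4.59,3.4],[-0.359,-0.011,0.114]]], fingers=0.45)

```text
time: 32.22
tool_pos: [624.2, -111.1, 131.4]
tcp_rot: [-179.9, 0.4, 94.9]
ft_force: [-0.3, -0.8, -0.0]
finger_gap: 46.8
grip_force: 0.0
```

```bash
python3 wl.py w9 bar:52 keeper_lip:59.5 bar_end:52; python3 - <<'E'
from plan import *
s=snapshot('wrist');i=s['img'].astype(int);m=(i[:,:,0]>90)&(i[:,:,1]<60)&(i[:,:,2]<60);m[:,:230]=0;m[:,420:]=0
ys,xs=np.nonzero(m);p=np.array([backw(s,q,58)[:2] for q in zip(xs,ys)],np.float32);print('red',cv2.minAreaRect(p))
E
```

```text
[ 624.2 -111.2  131.4] [-179.95    0.45   94.94]
bar 0.89 [322. 257.] [ 625.4 -114.8   52. ]
bar 0.64 [530.  62.] [748.2  28.5  52. ]
 mask 0.61 [141.  85.  83.] [623.2 -80.3] [ 23. 249.] 4.2 pca 94.6
keeper_lip 0.62 [311. 334.] [ 622.9 -167.4   59.5]
bar_end 0.6 [324. 363.] [ 634.3 -196.4   52. ]
red ((625.53662109375, -111.12910461425781), (21.449817657470703, 72.1390609741211), 4.8599114418029785)
```

Emit:
send_rows(steps=[[[0.04,0,-0.6],[0,0,0]],[[0.04,0,-1.6],[0,0,0]],[[0.04,0,-2.3],[0,0,0]],[[0.04,0,-2.6],[0,0,0]],[[0.04,0,-2.66],[0,0,0]],[[0.04,0,-2.66],[0,0,0]]])

```text
time: 33.28
tool_pos: [627.2, -111.4, 52.7]
tcp_rot: [179.9, 0.6, 95.0]
ft_force: [-0.0, 0.3, 0.1]
finger_gap: 47.2
grip_force: 0.0
```

Emit:
send_rows(steps=[[[0,0,0],[0,0,0]],[[0,0,0],[0,0,0]],[[0,0,0],[0,0,0]],[[0,0,0],[0,0,0]],[[0,0,0],[0,0,0]],[[0,0,0],[0,0,0]]], fingers=1, squeeze=80)

```text
time: 34.02
tool_pos: [627.6, -111.4, 53.2]
tcp_rot: [179.9, 0.6, 95.0]
ft_force: [0.5, 0.5, 5.9]
finger_gap: 18.8
grip_force: 78.9
```

Emit:
send_rows(steps=[[[0,0,-0.04],[0.006,0,0]],[[0,0,-0.08],[0.012,0,0]],[[0,0,-0.12],[0.018,0,0]],[[0,0,-0.16],[0.022,0,0]],[[0,0,-0.17],[0.025,0,0]]])

```text
time: 34.65
tool_pos: [627.8, -111.5, 48.9]
tcp_rot: [179.7, -0.9, 95.0]
ft_force: [-3.1, 0.1, 11.3]
finger_gap: 18.8
grip_force: 79.5
```

Emit:
send_rows(steps=[[[-0.08,0,0],[0,0,-0.02]],[[-0.16,0,0],[0,0,-0.04]],[[-0.24,0,0],[0,0,-0.06]],[[-0.33,0,0],[0,0,-0.08]],[[-0.42,0,0],[0,0,-0.105]],[[-0.52,0,0],[0,0,-0.13]],[[-0.55,0,0],[0,0,-0.13]],[[-0.55,0,0],[0,0,-0.13]]])

```text
time: 35.65
tool_pos: [611.7, -112.0, 48.8]
tcp_rot: [179.6, -0.8, 87.5]
ft_force: [0.5, -1.3, 7.4]
finger_gap: 19.1
grip_force: 79.2
```

```bash
python3 dv.py -.015 63 8 -.015; python3 wl.py w10 bar_end:50 bar:52; python3 - <<'E'
from plan import *
dl=-.015
seq=[(t,64,g,dl) for t,g in zip(np.linspace(0.0,.30,20),np.r_[[8]*15,np.linspace(8,10,5)])]
p0,R0=now()
print(rows(seq[:10],*barpose(-.015,64,8,dl)));print(rows(seq[10:],*barpose(*seq[9])))
E
```

```text
dev [ 2.24  1.92 -0.26] [-0.0009 -0.0062  0.0009] ft [ 0.5 -1.3  7.4] [-0.09 -0.09  0.27]
[ 611.7 -112.    48.9] [179.64  -0.82  87.55]
bar 0.79 [321. 314.] [ 612.  -111.5   52. ]
 mask 0.67 [105.  77.  77.] [612.6 -76.7] [183.  23.] 88.4 pca 88.3
[[[0.0, 0.01, 0.06], [-0.015, 0.001, 0.0]], [[0.0, 0.01, 0.11], [-0.031, 0.001, 0.0]], [[0.0, 0.02, 0.17], [-0.047, 0.002, -0.0]], [[0.0, 0.03, 0.23], [-0.062, 0.003, 0.0]], [[0.0, 0.04, 0.29], [-0.078, 0.003, 0.0]], [[0.0, 0.05, 0.35], [-0.094, 0.004, 0.0]], [[0.0, 0.06, 0.41], [-0.11, 0.005, 0.0]], [[0.0, 0.08, 0.47], [-0.125, 0.005, 0.0]], [[0.0, 0.09, 0.52], [-0.141, 0.006, 0.0]], [[0.0, 0.1, 0.58], [-0.157, 0.007, 0.0]]]
[[[0.0, 0.02, 0.06], [-0.016, 0.001, -0.0]], [[0.0, 0.03, 0.11], [-0.032, 0.001, -0.0]], [[0.0, 0.05, 0.17], [-0.047, 0.002, 0.0]], [[0.0, 0.07, 0.23], [-0.063, 0.003, 0.0]], [[0.0, 0.09, 0.28], [-0.079, 0.003, 0.0]], [[0.0, 0.11, 0.34], [-0.095, 0.004, 0.0]], [[0.01, 0.13, 0.41], [-0.11, 0.005, 0.0]], [[0.01, 0.16, 0.48], [-0.126, 0.006, 0.0]], [[0.01, 0.19, 0.55], [-0.142, 0.006, -0.0]], [[0.01, 0.21, 0.62], [-0.158, 0.007, -0.0]]]
```

Emit:
send_rows(steps=[[[0,0.01,0.06],[-0.015,0,0]],[[0,0.01,0.11],[-0.031,0.001,0]],[[0,0.02,0.17],[-0.047,0.002,0]],[[0,0.03,0.23],[-0.062,0.003,0]],[[0,0.04,0.29],[-0.078,0.003,0]],[[0,0.05,0.35],[-0.094,0.004,0]],[[0,0.06,0.41],[-0.11,0.005,0]],[[0,0.08,0.47],[-0.125,0.005,0]],[[0,0.09,0.52],[-0.141,0.006,0]],[[0,0.1,0.58],[-0.157,0.007,0]]])

```text
time: 37.1
tool_pos: [609.8, -108.1, 63.9]
tcp_rot: [179.9, 8.1, 87.5]
ft_force: [1.0, -1.3, -0.8]
finger_gap: 19.0
grip_force: 78.4
```

Emit:
send_rows(steps=[[[0,0.02,0.06],[-0.016,0,0]],[[0,0.03,0.11],[-0.032,0.001,0]],[[0,0.05,0.17],[-0.047,0.002,0]],[[0,0.07,0.23],[-0.063,0.003,0]],[[0,0.09,0.28],[-0.079,0.003,0]],[[0,0.11,0.34],[-0.095,0.004,0]],[[0.01,0.13,0.41],[-0.11,0.005,0]],[[0.01,0.16,0.48],[-0.126,0.006,0]],[[0.01,0.19,0.55],[-0.142,0.006,0]],[[0.01,0.21,0.62],[-0.158,0.007,0]]])

```text
time: 38.35
tool_pos: [610.2, -101.7, 82.6]
tcp_rot: [179.9, 17.2, 87.5]
ft_force: [1.1, 0.3, -2.0]
finger_gap: 18.9
grip_force: 78.4
```

```bash
python3 dv.py .30 64 10 -.015; python3 - <<'E'
from plan import *
p0,R0=now();dl=-.015
print(rows([(.36,62,12,dl),(.42,60,13,dl),(.45,55,13,dl),(.45,40,13,dl),(.45,20,13,dl),(.45,0,13,dl),(.45,-25,16,dl)],p0,R0))
E
```

```text
dev [ 0.25  1.68 -2.61] [-0.0004 -0.0015  0.0013] ft [ 1.1  0.3 -2. ] [ 0.53 -0.04  0.03]
[[[-0.01, 0.01, 0.38], [-0.06, 0.004, -0.001]], [[-0.0, 0.08, 0.63], [-0.119, 0.007, -0.001]], [[-0.01, -0.01, 0.8], [-0.149, 0.008, -0.001]], [[-0.03, -0.46, 1.02], [-0.149, 0.008, -0.001]], [[-0.05, -1.06, 1.31], [-0.149, 0.008, -0.001]], [[-0.08, -1.66, 1.6], [-0.149, 0.008, -0.001]], [[-0.11, -2.36, 2.05], [-0.149, 0.008, -0.001]]]
```

Emit:
send_rows(steps=[[[0,-0.03,0.2],[-0.03,0.002,0]],[[0,-0.05,0.38],[-0.06,0.004,0]],[[0,-0.03,0.63],[-0.119,0.007,0]],[[-0.01,-0.06,0.8],[-0.149,0.008,0]],[[-0.02,-0.25,0.9],[-0.149,0.008,0]],[[-0.03,-0.6,1.08],[-0.149,0.008,0]],[[-0.05,-1.06,1.31],[-0.149,0.008,0]],[[-0.08,-1.66,1.6],[-0.149,0.008,0]],[[-0.11,-2.36,2.05],[-0.149,0.008,0]],[[-0.15,-3.3,2.6],[-0.149,0.008,0]]])

```text
time: 39.6
tool_pos: [605.3, -202.7, 161.4]
tcp_rot: [-180.0, 25.7, 87.6]
ft_force: [-0.3, 0.3, -3.7]
finger_gap: 18.8
grip_force: 78.5
```

```bash
python3 - <<'E'
from plan import *
p0,R0=now();print(p0,sense()['ft_force'],sense()['finger_gap'])
# lay-down: yaw 31 deg near original spot
g=(np.array([501,-374.,6.]),R.from_euler('xyz',[180,0,31],degrees=True))
print(rows([(p0+[0,0,60],R0),(g[0]+[0,0,120],g[1]),g],p0,R0))
for c in['top','side']:
    s=snapshot(c)
    for l,z in[('shim',12),('shim_stop',12),('lug_pin',58)]:
        for r in finder.pinpoint(l,c)[:2]: print(c,l,round(r['confidence'],2),back(s,np.array(r['at'])*[640,480],z).round(1))
print(plate((-15,50,12)),plate((-22,-50,58)))
E
```

```text
[ 605.2834476  -202.6925574   161.36732513] [-0.32918144  0.2882934  -3.66227   ] 18.82959543066205
[[[0.0, 0.0, 2.0], [0.0, 0.0, 0.0]], [[-3.48, -5.71, -1.18], [0.401, -0.239, -0.97]], [[-3.48, -5.71, -5.18], [0.401, -0.239, -0.97]]]
top shim 0.61 [519.8  49.5  12. ]
top shim 0.59 [ 296.3 -336.4   12. ]
side shim 0.69 [508.3  70.   12. ]
side shim 0.69 [ 326.8 -180.8   12. ]
side shim_stop 0.93 [527.1  99.1  12. ]
side lug_pin 0.58 [615.4  51.9  58. ]
[517.08884407  58.94583614  12.        ] [616.84583908  49.06950352  58.        ]
```

Emit:
send_rows(steps=[[[-0.2,-0.6,0.8],[0.08,-0.05,-0.15]],[[-0.6,-1.4,0.8],[0.14,-0.08,-0.32]],[[-1.2,-2.4,0.6],[0.21,-0.125,-0.5]],[[-2.0,-3.6,0.2],[0.28,-0.165,-0.67]],[[-2.7,-4.7,-0.4],[0.35,-0.21,-0.84]],[[-3.3,-5.4,-1.0],[0.401,-0.239,-0.97]],[[-3.48,-5.71,-1.5],[0.401,-0.239,-0.97]],[[-3.48,-5.71,-2.5],[0.401,-0.239,-0.97]],[[-3.48,-5.71,-3.8],[0.401,-0.239,-0.97]],[[-3.48,-5.71,-4.4],[0.401,-0.239,-0.97]]])

```text
time: 41.25
tool_pos: [500.3, -369.9, 25.4]
tcp_rot: [-179.8, 0.1, 31.2]
ft_force: [0.0, 0.4, -3.7]
finger_gap: 18.8
grip_force: 78.8
```

Emit:
send_rows(steps=[[[0,0,0],[0,0,0]],[[0,0,0],[0,0,0]]])

```text
time: 41.5
tool_pos: [502.6, -372.8, 30.4]
tcp_rot: [179.8, -0.0, 31.1]
ft_force: [-0.5, -0.4, -4.5]
finger_gap: 18.8
grip_force: 78.9
```

Emit:
send_rows(steps=[[[0,0,-0.2],[0,0,0]],[[0,0,-0.4],[0,0,0]],[[0,0,-0.6],[0,0,0]],[[0,0,-0.7],[0,0,0]],[[0,0,-0.74],[0,0,0]],[[0,0,-0.77],[0,0,0]],[[0,0,-0.77],[0,0,0]]])

```text
time: 42.38
tool_pos: [501.7, -372.6, 6.5]
tcp_rot: [179.9, 0.0, 31.0]
ft_force: [-4.2, 2.6, 5.8]
finger_gap: 18.4
grip_force: 80.0
```

Contact with the bench; release and retreat.

Emit:
send_rows(steps=[[[0,0,0.02],[0,0,0]],[[0,0,0.02],[0,0,0]],[[0,0,0.02],[0,0,0]],[[0,0,0.02],[0,0,0]],[[0,0,0.02],[0,0,0]]], fingers=0.4)

```text
time: 43.0
tool_pos: [501.3, -372.2, 6.1]
tcp_rot: [180.0, 0.0, 31.0]
ft_force: [-0.4, -0.1, -0.1]
finger_gap: 51.2
grip_force: 0.0
```

Emit:
send_rows(steps=[[[0,0,0.4],[0,0,0]],[[0,0,1.5],[0,0,0]],[[0,0,3],[0,0,0]],[[0,0,4],[0,0,0]],[[0,0,4],[0,0,0]],[[0,0,4],[0,0,0]],[[0,0,4],[0,0,0]],[[0,0,4],[0,0,0]]])

```text
time: 44.0
tool_pos: [500.7, -371.7, 124.8]
tcp_rot: [-179.9, 0.1, 31.0]
ft_force: [-0.5, 0.0, 0.7]
finger_gap: 51.4
grip_force: 0.0
```

```bash
python3 wl.py w11 bar:6 bar_toe:6 bar_end:6; python3 - <<'E'
from plan import *
def tip(x,y,z,t): 
    dx,dz=x-190,z-12;return plate((190+dx*np.cos(t)+dz*np.sin(t),y,12-dx*np.sin(t)+dz*np.cos(t)))
for c in['top','side']:
    s=snapshot(c);i=s['img'].astype(int)
    for l,z in[('shim',12),('lug_pin',58)]:
        for r in finder.pinpoint(l,c)[:2]: print(c,l,round(r['confidence'],2),(np.array(r['at'])*[640,480]).round(1),back(s,np.array(r['at'])*[640,480],z).round(1))
    for t in(0,.05,.075): print(t,'pin',proj(s,tip(-22,-50,48,t)).round(1),'bump',proj(s,tip(-14.5,50,62,t)).round(1))
    m=(i[:,:,0]>120)&(i[:,:,1]-i[:,:,2]>20)&(i[:,:,0]-i[:,:,1]>50);m[:205]=0;m[255:]=0;m[:,:270]=0;m[:,305:]=0
    ys,xs=np.nonzero(m);print('orange',xs.min(),xs.max(),ys.min(),ys.max())
E
```

```text
[ 500.9 -371.8  125. ] [-1.7993e+02  5.0000e-02  3.1010e+01]
 mask 0.96 [112.  75.  75.] [ 535.2 -351.6] [261.  22.] 31.5 pca -148.8
 mask 0.61 [169. 155. 140.] [517.5 -51.2] [112.  65.] 35.4 pca -162.2
bar_end 0.59 [323. 334.] [ 429.1 -416.7    6. ]
top shim 0.66 [381.  316.2] [ 330.8 -163.1   12. ]
top shim 0.6 [290.8 242.6] [510.2  56.6  12. ]
top lug_pin 0.93 [293.5 198.4] [612.5  46.2  58. ]
0 pin [[292.7 197.3]] bump [[287.5 237.8]]
0.05 pin [[291.4 196.5]] bump [[285.9 237.4]]
0.075 pin [[290.7 196.1]] bump [[285.  237.1]]
orange 281 286 231 242
side shim 0.86 [222.9 309.8] [ 331.1 -178.8   12. ]
side shim 0.73 [216.3 373.6] [ 301.6 -350.7   12. ]
0 pin [[326.7 223.6]] bump [[287.  220.9]]
0.05 pin [[326.7 219.6]] bump [[286.9 216.8]]
0.075 pin [[326.7 217.6]] bump [[286.7 214.8]]
orange 281 293 214 224
```

The bar lies flat at its starting spot. The shim is home by the images and the bumper is higher than at rest, so I'm handing in.

```bash
python3 -c "
from h import *
print(order.hand_in())"
```

```text
the job is handed in; nothing more can be done
None
```

I handed the job in at about 44 s of the 72 s allowed, with no verdict returned: the microscope was levered up and eased down onto the shim, which went home against the bumper (about 10 N peak push), and the bar lies flat on the bench, off the plate. The microscope's final tilt was only judged from camera images.

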